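# Hold a slide carrier flush on a sloped reader stage

### The arm

A 6-joint arm with a two-finger parallel gripper is mounted at the origin on the work surface. World frame = base frame: x ahead of the robot, y to its left, z up, the work surface at z = 0. Lengths are in m, angles in rad, forces in N, time in s.
With the tool pointing down it reaches from about 0.25 to 0.775 m from the base axis. Payload 4 kg.
Tool frame: the origin (TCP) lies at the very end of the fingers, on their centre line; the grasp point (between the pads) lies 19 mm behind it; z points along the fingers, y is the direction in which the jaws open and shut (so a half turn about z gives the same grasp; the last joint's range is limited). The gripper opens to 94 mm and grips with 3 to 60 N. Pads are 16 mm wide; open, the fingers measure 119 mm over their backs; the gripper's body (75 mm by 177 mm) begins 78 mm behind the grasp point.
Start: joints at [-0.103, 0.087, 1.371, -0, 1.684, -0.103], TCP at [0.55, -0, 0.181] pointing down, gripper open.
Joint ranges: [-3.1, 3.1], [-0.76, 2.03], [0.27, 2.55], [-1.08, 4.22], [0.17, 2.65], [-2.57, 2.57]. Speed limits (rad/s): [2.79, 2.79, 3.14, 3.14, 3.14, 3.14].

### API

Orientations are given as [roll, pitch, yaw] about the fixed x, y, z axes, in that order (R = Rz(yaw) Ry(pitch) Rx(roll)).
In Python, from bench import robot, snapshot, models gives the robot as it stands.
- The arm moves only by the tool arm_command, never from a script. Its argument "commands" is text: rows parted by semicolons, each of 7 numbers parted by spaces: the shift along the tool's x, y, z in mm, then the turn, a rotation vector about the tool's x, y, z in degrees, then the opening, from 0 (shut) to 1 (fully open). In form: tx ty tz rx ry rz hand; .... A call has 1 to 12 rows; each row shifts and turns the pose as measured when the row begins, along the tool's axes as they then stand; what a row does not reach is not made up. A row lasts 1/8 s, in which the tool goes at most 62.5 mm and 10.7 degrees, less where a joint would pass 70% of its speed; a pose out of reach is approached as far as the arm can. A call is refused whole if a number of a shift passes 62.5 or a number of a turn 10.7, either way. A call with a gripper value outside its range is refused whole. The fingers move at their own pace and stop on an object; the grip force is fixed at half the most. Time passes only in rows, so rows that do not move let the fingers close. It gives the time, the measured TCP pose, the force and the opening at its end, in the units of the state.
- robot.get_obs(): the state, without advancing time (a new reading comes with each control period).
- snapshot(name): name is "scene" or "side" or "wrist"; returns a dict with "img" (384x512x3 uint8, blue, green, red), "camera_matrix" (3x3 intrinsics, pixels), "dist" ([k1, k2, p1, p2, k3] as OpenCV has them; the pictures are not rectified), "origin" and "rotation" of the camera in the world. Camera axes: x right, y down, z forward; pixel columns grow to the right and rows downward; lengths in m; the calibration is good to about 2 mm. A picture is of the moment at which its call begins. There is no depth.
- robot.close_job(): hands the job in, once; it reports no verdict.
Trained networks look in a picture, given as the dict that the camera call returned (one of the last four; its "shot" number tells which), for a name from the list of things; names that differ only in an ending like _2 or _b are one class to them, and where a whole thing is asked for, a point or a joint stands for the part that bears it (a point fixed in the world has none). Each returns a list of dicts, best first, with "conf" (0 to 1); they miss things now and then, are a little off and sometimes report something else, mostly with a low value. They report only what shows in the picture. A call takes as long as a camera call. They do not tell look-alikes from the thing itself.
- models.spot_in(query, picture): "bbox" ([left, top, width, height] as shares, 0 to 1, of the picture: columns of its width, rows of its height, round what is visible of it).
- models.tip_of(query, picture): "centre" ([column, row] as shares, 0 to 1, of the picture: columns of its width, rows of its height: a listed point, or the origin of a listed thing).
The state is a dict: "time": time; "joint_positions": joint angles; "qvel": joint speeds; "joint_torque": joint torques, N m; "tool_pos": TCP position; "ee_rot": TCP orientation; "wrist_force": force on the tool from outside, world axes, zero at the start; "wrist_torque": the same for the moment, N m; "width": finger opening in m.
Only numpy, scipy, OpenCV 4.12 (cv2) and the standard library are available. Lean on these libraries where they do the work, as an engineer would, in place of code of your own. Each camera call takes 0.05 s, during which the arm holds its last target. There are 200 camera calls.

### The job

Take the slide carrier by its grip tab, lift it up and off its hook, and, without letting it come down on the bench, hold it against the sloped stage of the slide reader, tilted to match the slope so that it lies flush and pushes all four sprung contacts more than halfway in. Be gentle, the slides are glass, and leave the other things on the bench where they are. Finish while still holding the carrier pressed flush there: do not let go.

Things in the scene. Friction and masses are not known exactly. Their poses are not given: they have to be found in the camera images.
- stand: Fixed hook stand, base plate 140 x 100 x 14 mm, origin on the bench. z up; the hook points along its own -x. Upright 12 x 14 mm at x = +56 mm, 169 mm high. A flat bar 8 mm wide, 4 mm thick runs from it along -x at y = 0, its upper side 155 mm above the bench, to x = -36 mm, where it turns up in a lip.
- hook_lip (a point): Top of the hook's upturned lip, 4 mm thick, 7 mm above the bar's upper side; stand axes. To free the carrier raise it 9 to 20 mm, then move it 60 mm or more along -x.
- carrier: Flat aluminium slide carrier, 8 mm thick, sides alike, two glass slides, about 0.14 kg, hanging upright across the hook. Origin: middle of its lower edge, 49 mm above the bench. z runs up the plate, y across it, x normal to it (along the hook). Plate 70 mm wide, z 0 to 80 mm; then a neck with a hanging hole 22 mm wide, z 80 to 106 mm; then the grip tab to z = 146 mm.
- carrier_tab (a point): Middle of the carrier's grip tab, 126 mm above its lower edge; carrier axes. The tab is solid, 36 mm wide (y), 8 mm thick (x), 40 mm high (z); take it from above across its 36 mm. Grip it firmly (about 50 N): pushed against the stage with much more than 5 N it begins to pivot in the fingers.
- reader: Fixed slide reader. Origin on the bench, straight below the lower edge of its sloped stage; z up; the stage face looks to the reader's own -x and upward. Housing 160 x 130 mm, 42 mm high, from x = +14 to +174 mm behind the face; ears beside the stage (y = 50 to 58 mm either side) reach 64 mm high.
- stage_edge (a point): Middle of the stage face's lower edge, 55 mm above the reader's origin; reader axes (does not tilt). The stage is a flat aluminium plate 92 mm wide (y), 94 mm up the slope, 12 mm thick, no ledge, clamped rigid. Its face leans from the vertical towards +x by 0.22 to 0.52 rad, different each time and not reported: feel or see it.
- reader_pins (a point): Same point and axes as stage_edge. Four sprung brass contacts, 8 mm diameter, stand 5 mm proud of the face at y = +22 and -22 mm, 30 and 78 mm up the slope; each yields 1 mm per 0.25 N along the face normal, level with the face at 5 mm. A carrier centred in y with its lower edge 14 mm up the slope covers all four, its tab free above the stage.
- pin_ll (a joint): lower contact at y = +22 mm of the reader's frame: how far it is pressed in, 0 free to 0.005 m level with the face
- pin_lr (a joint): lower contact at y = -22 mm of the reader's frame: how far it is pressed in, 0 free to 0.005 m level with the face
- pin_ul (a joint): upper contact at y = +22 mm of the reader's frame: how far it is pressed in, 0 free to 0.005 m level with the face
- pin_ur (a joint): upper contact at y = -22 mm of the reader's frame: how far it is pressed in, 0 free to 0.005 m level with the face
- tube_rack: Bystander: blue tube rack, a block 80 x 120 x 30 mm high, with short tubes standing 14 mm out of it. Leave alone. Origin at its underside, centre.
- tip_box: Bystander: clear box of pipette tips 80 x 115 x 50 mm with a red insert. Leave alone. Origin at its underside, centre.
- jar: Bystander: small lidded jar, 48 mm diameter, 55 mm high. Leave alone. Origin at its underside, centre.
- pen: Bystander: black pen lying down, 10 mm diameter, 130 mm long. Leave alone. Origin at its underside (lying: its lowest line).
- dish: Bystander: flat clear round dish, 60 mm diameter, 14 mm high. Leave alone. Origin at its underside, centre.
- spray: Bystander: clear bottle, 70 mm diameter, 150 mm high. Leave alone. Origin at its underside, centre.
- beaker: Bystander: glass beaker, 80 mm diameter, 100 mm high. Leave alone. Origin at its underside, centre.
Things that resemble listed ones, but are neither listed nor needed, are in the scene too. There is more than one size of the carrier; the job needs the largest.

How it is judged:
On the way:
1. the carrier is off the hook, clear of the stand and held by the fingers (contact force between the fingers and carrier above 2 N and contact force between carrier and stand below 0.05 N and distance of carrier from where it was at the start of the episode above 0.05 m), for 0.2 s.
At the end, for the whole second after the job is handed in: Held by the fingers (over 2 N), at rest, the carrier is pressed on the stage (over 1 N) with each of the four contacts pushed in over 2.4 of 5 mm; its lower edge is over 40 mm above the bench, it is clear of the stand, and the fingers do not press on the reader (value of joint each of pin_ll, pin_lr, pin_ul, pin_ur above 0.0024 m and contact force between the fingers and carrier above 2 N and contact force between carrier and reader above 1 N and contact force between the fingers and reader below 0.5 N and contact force between carrier and stand below 0.05 N and height (world z) of carrier above 0.04 m and linear speed of carrier below 0.02 m/s); the arm keeps its last pose, push and grip.
It fails at once if the carrier comes down on the bench (lower edge under 15 mm) (height (world z) of carrier below 0.015 m).
It fails at once if the carrier is pushed on the reader with more than 30 N (contact force between carrier and reader above 30 N).
It fails at once if a bystander is moved by more than 25 mm (distance of any of tube_rack, tip_box, jar, pen, dish, spray, beaker from where it was at the start of the episode above 0.025 m).
It also fails if it takes over 54 s, if anything falls off the work surface, if the arm or the gripper's body presses on something with over 40 N, if the wrist force passes 120 N, or if a joint passes its speed limit or range.

## Working session

There is one attempt and no reset: what is moved stays moved. The work goes in short steps, Python scripts to look and compute and a tool call to move; the robot and the scene stay as the last step left them, time stands still between calls to the robot, and variables do not carry over. Pictures are saved under pics/ and viewed, about 8 in all and at most 12, crops included, and the job is handed in when it is done.

Besides the shell and the picture viewer there is one more tool, called after "Request:" by a JSON object that holds its "method" and its "body". arm_command: Moves the arm, as the interface text tells. Its arguments: {"type":"object","properties":{"commands":{"type":"string"}},"required":["commands"]}

```bash
mkdir -p pics; cat > h.py <<'E'
import numpy as np, cv2
from bench import robot, snapshot, models
def ray(s,uv):
    p=np.array([[uv]],float); n=cv2.undistortPoints(p,np.array(s["camera_matrix"],float),np.array(s["dist"],float))[0,0]
    d=np.array(s["rotation"])@np.array([n[0],n[1],1.]); return np.array(s["origin"],float),d/np.linalg.norm(d)
def proj(s,P):
    R=np.array(s["rotation"],float);t=-R.T@np.array(s["origin"],float)
    return cv2.projectPoints(np.atleast_2d(np.array(P,float)),cv2.Rodrigues(R.T)[0],t,np.array(s["camera_matrix"],float),np.array(s["dist"],float))[0][:,0]
def atz(s,uv,z):
    o,d=ray(s,uv); return o+d*(z-o[2])/d[2]
def tri(rays):
    A=np.zeros((3,3));b=np.zeros(3)
    for o,d in rays:
        M=np.eye(3)-np.outer(d,d);A+=M;b+=M@o
    X=np.linalg.solve(A,b); return X,[np.linalg.norm((np.eye(3)-np.outer(d,d))@(X-o)) for o,d in rays]
E
python3 - <<'E'
from h import *
S={n:snapshot(n) for n in("scene","side","wrist")}
print(robot.get_obs())
for n,s in S.items():
    print(n,np.round(s["origin"],3),np.round(s["rotation"],3).tolist()) 
    for q in ["hook_lip","carrier","carrier_tab","stage_edge","reader","stand"]:
        print(n,q,[(round(r["conf"],2),round(r["centre"][0]*512),round(r["centre"][1]*384)) for r in models.tip_of(q,s)])
    print([(round(r["conf"],2),np.round(np.array(r["bbox"])*[512,384,512,384]).tolist()) for r in models.spot_in("carrier",s)])
cv2.imwrite("pics/a.png",np.vstack([cv2.resize(S["scene"]["img"],(800,600))]))
cv2.imwrite("pics/b.png",cv2.resize(S["side"]["img"],(800,600)))
E
```

```text
{'time': 0.15, 'joint_positions': array([-1.03089937e-01,  8.78010156e-02,  1.37186009e+00, -2.38830881e-07,
        1.68361142e+00, -1.03136609e-01]), 'qvel': array([ 0.0001375 , -0.00192427, -0.00520936,  0.00161618,  0.00016699,
        0.00029474]), 'joint_torque': array([ 1.24418581e-03, -3.40636396e+01, -3.02795255e+01,  7.18983379e-02,
        3.04441026e-02, -1.11468453e-04]), 'tool_pos': array([5.49548597e-01, 4.75267246e-05, 1.79688314e-01]), 'ee_rot': array([-3.13992168e+00, -1.72713189e-04,  1.57084283e+00]), 'wrist_force': array([-0.72975401, -1.06545074,  0.29235415]), 'wrist_torque': array([ 0.01518027,  0.01525564, -0.03066422]), 'width': 0.09419736698941059}
scene [1.179 0.64  0.843] [-2.237, -0.005, 2.345]
scene hook_lip [(0.95, 222, 155)]
scene carrier [(0.64, 216, 178), (0.55, 189, 174), (0.5, 259, 181)]
scene carrier_tab [(0.8, 216, 148), (0.65, 180, 152), (0.17, 209, 262)]
scene stage_edge [(0.83, 301, 236), (0.46, 295, 248), (0.34, 228, 242)]
scene reader [(0.7, 297, 247), (0.44, 170, 223)]
scene stand []
[(0.8, [209.0, 154.0, 16.0, 28.0]), (0.7, [254.0, 166.0, 8.0, 18.0]), (0.67, [177.0, 146.0, 14.0, 30.0])]
side [-0.295 -0.993  0.984] [-2.159, 0.008, -0.69]
side hook_lip []
side carrier [(0.91, 287, 249), (0.82, 329, 281), (0.49, 242, 267)]
side carrier_tab [(0.96, 290, 213), (0.58, 240, 245), (0.55, 329, 258)]
side stage_edge [(0.86, 225, 194)]
side reader [(0.59, 226, 205)]
side stand [(0.84, 288, 256)]
[(0.86, [323.0, 256.0, 16.0, 33.0]), (0.7, [280.0, 207.0, 14.0, 43.0]), (0.65, [237.0, 241.0, 12.0, 33.0])]
wrist [0.55  0.079 0.383] [2.867, 0.002, -0.0]
wrist hook_lip [(0.77, 184, 366)]
wrist carrier [(0.83, 193, 318), (0.62, 108, 260), (0.61, 223, 379)]
wrist carrier_tab []
wrist stage_edge [(0.74, 193, 14), (0.41, 206, 294)]
wrist reader [(0.57, 202, 26)]
wrist stand [(0.91, 203, 293)]
[(0.82, [152.0, 330.0, 67.0, 48.0]), (0.65, [212.0, 373.0, 15.0, 6.0])]
```

View pics/a.png

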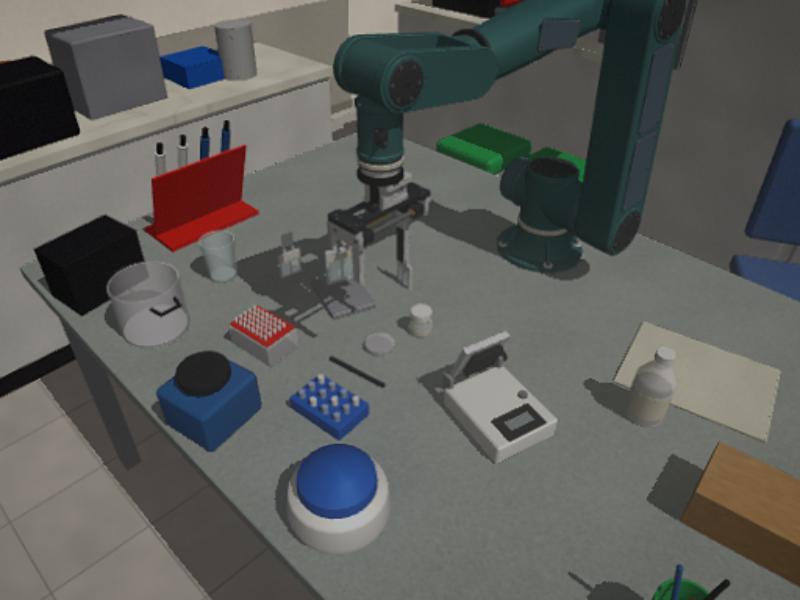

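View pics/b.png

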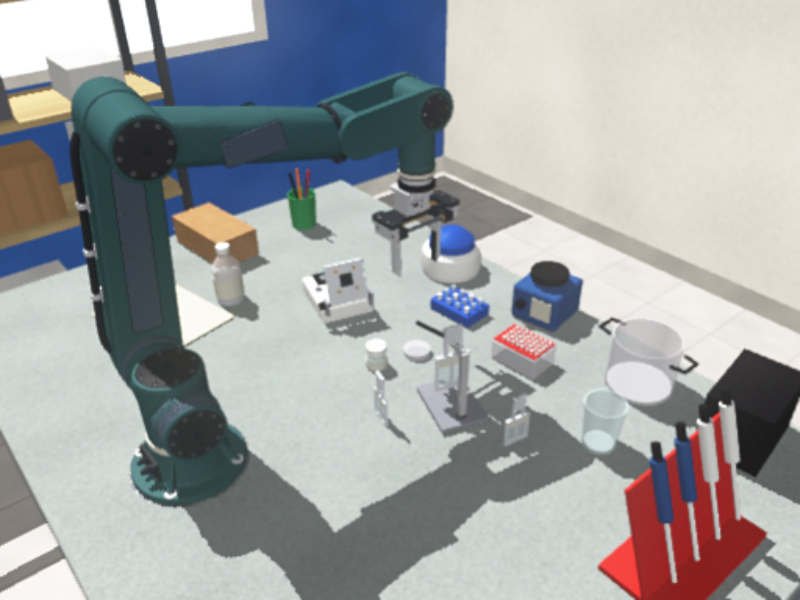

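The side view (800 px scale) shows the candidates. One carrier hangs on the stand at about (450,350), and two smaller ones stand loose at about (380,395) and (515,425). The reader is at (345,285). The camera rotation is given as rpy, so I'll fix the helper for that. Then I'll triangulate and check the choice in a crop.

```bash
sed -i 's/np.array(s\["rotation"\])@/RM(s)@/; s/R=np.array(s\["rotation"\],float);/R=RM(s);/' h.py; cat >> h.py <<'E'
from scipy.spatial.transform import Rotation as Ro
def RM(s): return Ro.from_euler("xyz",s["rotation"]).as_matrix()
E
python3 - <<'E'
from h import *
S={n:snapshot(n) for n in("scene","side","wrist")}
def T(q):
    c={n:[np.array(r["centre"])*[512,384] for r in models.tip_of(q,s) if r["conf"]>.3] for n,s in S.items()}
    out=[]
    for i,a in enumerate(("scene","side","wrist")):
      for b in ("scene","side","wrist")[i+1:]:
        for u in c[a]:
          for v in c[b]:
            X,e=tri([ray(S[a],u),ray(S[b],v)])
            if e[0]<.008: print(q,a,b,np.round(u),np.round(v),np.round(X,3),round(e[0],4))
for q in ["hook_lip","carrier","carrier_tab","stage_edge","reader","stand","jar","dish","pen","tip_box","tube_rack"]: T(q)
print(proj(S["side"],[.55,0,.18]),proj(S["scene"],[.55,0,.18]))
a=S["side"]["img"][170:300,180:360]; b=S["scene"]["img"][130:310,160:370]
cv2.imwrite("pics/c.png",np.vstack([cv2.resize(a,(400,289),interpolation=2),cv2.resize(S["wrist"]["img"],(400,300))]))
cv2.imwrite("pics/c.png",np.hstack([cv2.imread("pics/c.png"),cv2.resize(b,(400,589),interpolation=2)]))
E
```

```text
hook_lip scene wrist [219. 157.] [184. 367.] [ 0.48  -0.187  0.14 ] 0.0011
carrier scene side [185. 172.] [329. 281.] [ 0.497 -0.355  0.007] 0.0033
carrier scene side [220. 180.] [287. 245.] [ 0.479 -0.188  0.048] 0.0004
carrier scene wrist [185. 172.] [221. 374.] [ 0.501 -0.352  0.006] 0.005
carrier scene wrist [220. 180.] [194. 316.] [ 0.47  -0.201  0.038] 0.0018
carrier scene wrist [257. 181.] [107. 257.] [ 0.344 -0.138 -0.   ] 0.0064
carrier side wrist [287. 245.] [194. 316.] [ 0.474 -0.191  0.053] 0.0005
carrier side wrist [329. 281.] [221. 374.] [ 0.5   -0.349  0.001] 0.0003
carrier side wrist [240. 267.] [107. 257.] [ 0.338 -0.131  0.001] 0.0031
carrier_tab scene side [260. 162.] [240. 244.] [ 0.343 -0.128  0.086] 0.0026
stage_edge scene side [302. 235.] [225. 194.] [0.495 0.172 0.051] 0.0027
stage_edge scene wrist [302. 235.] [195.  16.] [0.491 0.171 0.048] 0.0013
stage_edge side wrist [225. 194.] [195.  16.] [0.494 0.168 0.053] 0.0011
reader scene side [295. 245.] [224. 206.] [0.494 0.161 0.002] 0.0063
reader scene wrist [295. 245.] [203.  29.] [0.499 0.163 0.007] 0.0052
rea
[... 771 characters left out ...]
rist [245. 225.] [240. 183.] [ 0.533 -0.021 -0.012] 0.0028
pen side wrist [281. 212.] [300. 169.] [ 0.616 -0.     0.008] 0.0016
tip_box scene side [172. 225.] [333. 231.] [ 0.696 -0.181 -0.009] 0.001
tip_box scene wrist [172. 225.] [340. 290.] [ 0.689 -0.196 -0.019] 0.0042
tip_box scene wrist [221. 179.] [340. 290.] [ 0.61  -0.037  0.205] 0.0072
tip_box side wrist [333. 231.] [340. 290.] [ 0.686 -0.189 -0.   ] 0.0016
tube_rack scene side [211. 262.] [295. 200.] [0.716 0.03  0.001] 0.0014
tube_rack scene wrist [211. 262.] [376. 141.] [0.714 0.034 0.002] 0.0028
tube_rack side wrist [295. 200.] [376. 141.] [ 0.718  0.034 -0.004] 0.0034
[[266.14357825 177.42785512]] [[244.38148223 181.12554662]]
```

View pics/c.png

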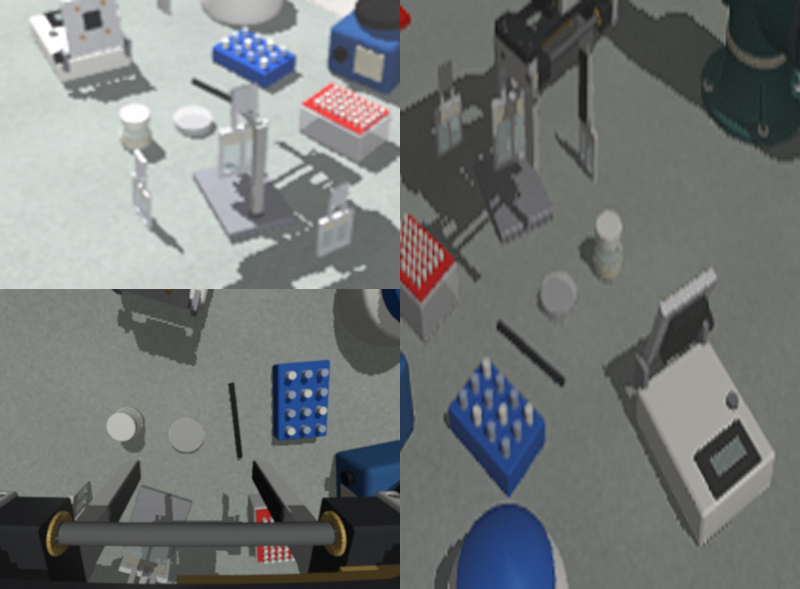

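The carrier on the stand is the one to take: it is the largest and it hangs on the hook, while the other two stand on the bench. I'll lift the hand and move it over for a close look.

Request:
{"method": "arm_command", "body": {"commands": "0 0 -50 0 0 0 1; -35 -18 -40 0 0 0 1; -35 -18 -35 0 0 0 1; -35 -18 -20 0 0 0 1; -35 -18 -10 0 0 0 1; 0 0 0 0 0 0 1"}}

```text
time: 3.75
tool_pos: [0.4755, -0.1435, 0.3386]
ee_rot: [-3.137, 0.002, 1.573]
wrist_force: [-0.4, -0.5, -1.2]
width: 0.0939
```

```bash
python3 - <<'E'
from h import *
S={n:snapshot(n) for n in("scene","side","wrist")}
def T(q):
    c={n:[np.array(r["centre"])*[512,384] for r in models.tip_of(q,s) if r["conf"]>.3] for n,s in S.items()}
    for i,a in enumerate(("scene","side","wrist")):
      for b in ("scene","side","wrist")[i+1:]:
        for u in c[a]:
          for v in c[b]:
            X,e=tri([ray(S[a],u),ray(S[b],v)])
            if e[0]<.008: print(q,a,b,np.round(u),np.round(v),np.round(X,3),round(e[0],4))
for q in ["hook_lip","carrier","carrier_tab","stand","stage_edge"]: T(q)
for n in S: np.save("S_%s.npy"%n,S[n],allow_pickle=True)
cv2.imwrite("pics/d.png",cv2.resize(S["wrist"]["img"],(800,600),interpolation=2))
a=S["scene"]["img"][195:315,260:380]
cv2.imwrite("pics/e.png",cv2.resize(a,(600,600),interpolation=2))
E
```

```text
hook_lip scene side [216. 148.] [289. 257.] [ 0.405 -0.28   0.103] 0.0066
hook_lip scene side [223. 159.] [289. 257.] [ 0.416 -0.251  0.077] 0.0061
hook_lip scene wrist [223. 159.] [262. 182.] [ 0.489 -0.16   0.153] 0.0016
hook_lip side wrist [289. 257.] [262. 182.] [ 0.489 -0.195 -0.   ] 0.0076
carrier scene side [222. 179.] [286. 248.] [ 0.468 -0.192  0.047] 0.0006
carrier scene side [258. 182.] [242. 265.] [ 0.347 -0.131  0.003] 0.0048
carrier scene side [188. 174.] [330. 284.] [ 0.494 -0.355 -0.002] 0.0018
carrier scene wrist [222. 179.] [251. 187.] [ 0.473 -0.194  0.05 ] 0.0039
carrier scene wrist [258. 182.] [181. 148.] [ 0.346 -0.138 -0.002] 0.0006
carrier scene wrist [188. 174.] [364. 181.] [ 0.626 -0.158  0.162] 0.002
carrier scene wrist [188. 174.] [261. 255.] [ 0.496 -0.352  0.001] 0.0019
carrier side wrist [330. 284.] [261. 255.] [ 0.497 -0.356 -0.002] 0.0005
carrier side wrist [242. 265.] [181. 148.] [ 0.345 -0.134  0.006] 0.0041
carrier side wrist [286. 248.] [251. 187.] [ 0.472 -0.194  0.048] 0.0046
carrier side wrist [280. 215.] [251. 187.] [ 0.471 -0.164  0.156] 0.00
[... 202 characters left out ...]
.] [ 0.474 -0.198  0.178] 0.002
carrier_tab scene wrist [258. 161.] [161. 157.] [ 0.337 -0.143  0.081] 0.0043
carrier_tab side wrist [330. 258.] [265. 281.] [ 0.498 -0.348  0.097] 0.0031
carrier_tab side wrist [239. 245.] [161. 157.] [ 0.334 -0.136  0.094] 0.0037
carrier_tab side wrist [295. 217.] [248. 213.] [ 0.478 -0.206  0.165] 0.0067
stand scene side [220. 190.] [288. 260.] [ 0.473 -0.198 -0.002] 0.0001
stand scene wrist [220. 190.] [255. 179.] [ 0.48  -0.193  0.005] 0.0017
stand side wrist [288. 260.] [255. 179.] [ 0.48  -0.195 -0.007] 0.0024
stage_edge scene side [299. 235.] [224. 191.] [0.501 0.174 0.057] 0.0043
stage_edge scene side [301. 232.] [224. 191.] [0.495 0.172 0.061] 0.0006
```

View pics/d.png

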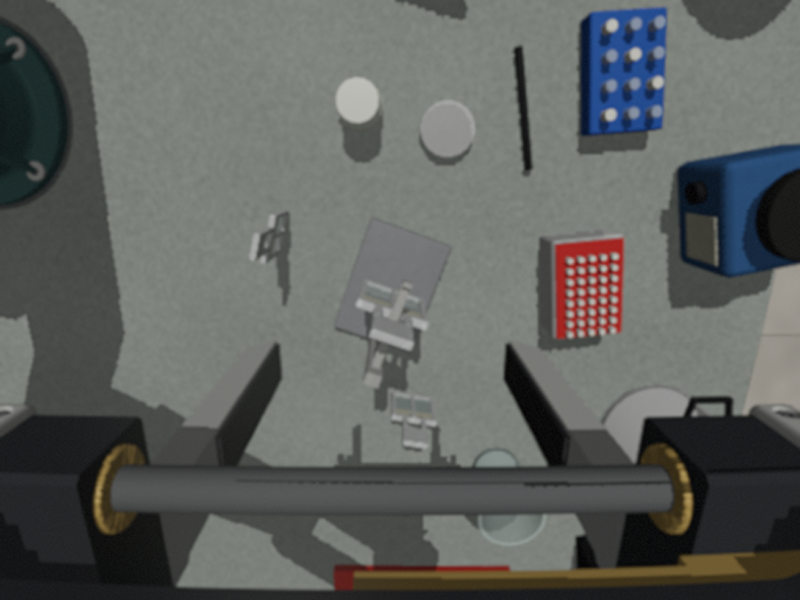

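View pics/e.png

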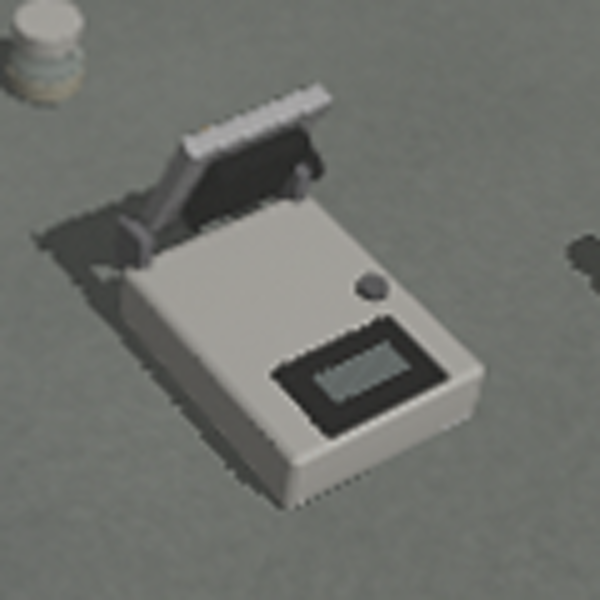

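The wrist view shows the stand plate corners at (373,217), (451,247) and (335,327), with the carrier tab near (390,335). The scene crop shows the reader with its stage leaning back. I'll fit the stand yaw and crop the side view to see the stage face.

```bash
python3 - <<'E'
from h import *
S={n:np.load("S_%s.npy"%n,allow_pickle=True).item() for n in("scene","side","wrist")}
w=S["wrist"]; P=[atz(w,np.array(u)*.64,.014) for u in((373,217),(451,247),(335,327))]
print(np.round(P,4)); 
for a,b in((0,1),(2,0)): d=P[b]-P[a]; print(np.linalg.norm(d),np.degrees(np.arctan2(d[1],d[0])))
s=S["scene"]; C=[atz(s,np.array([260,195])+np.array(u)/5.,.042) for u in((290,462),(485,372),(125,275),(313,197))]
print(np.round(C,4))
for a,b in((0,1),(2,0),(3,1),(2,3)): d=C[b]-C[a]; print(np.linalg.norm(d),np.degrees(np.arctan2(d[1],d[0])))
# tab faces
for u in((373,333),(412,346),(366,375),(381,380)): print(u,np.round(atz(w,np.array(u)*.64,.195),4))
a=S["side"]["img"][155:215,185:245]
cv2.imwrite("pics/f.png",cv2.resize(a,(600,600),interpolation=2))
E
```

```text
[[ 0.4528 -0.1184  0.014 ]
 [ 0.5425 -0.1522  0.014 ]
 [ 0.406  -0.2508  0.014 ]]
0.09582964067551715 -20.61747860102866
0.1404238393227164 70.52931452393787
[[0.6053 0.3174 0.042 ]
 [0.4855 0.3556 0.042 ]
 [0.5653 0.1733 0.042 ]
 [0.4421 0.2106 0.042 ]]
0.12571379374478353 162.31547929802753
0.14947830062286743 74.48488133809425
0.15130365421278824 73.3339018168753
0.12869706806488213 163.16521124532443
(373, 333) [ 0.4607 -0.1909  0.195 ]
(412, 346) [ 0.4919 -0.2018  0.195 ]
(366, 375) [ 0.4547 -0.2276  0.195 ]
(381, 380) [ 0.467 -0.232  0.195]
```

View pics/f.png

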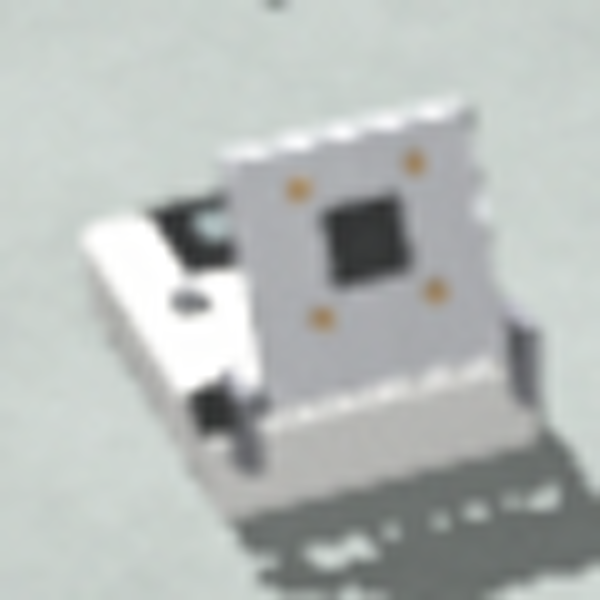

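The face shows four brass pins at (298,189), (415,163), (322,319) and (436,291) in the crop. I'll fit the reader pose and stage tilt from these.

```bash
cat > fit.py <<'E'
from h import *
from scipy.optimize import least_squares
S={n:np.load("S_%s.npy"%n,allow_pickle=True).item() for n in("scene","side")}
def fr(p):
    x,y,yaw,t=p; ex=np.array([np.cos(yaw),np.sin(yaw),0]); ey=np.array([-ex[1],ex[0],0]); o=np.array([x,y,0]); z=np.array([0,0,1.])
    up=np.sin(t)*ex+np.cos(t)*z; n=-np.cos(t)*ex+np.sin(t)*z
    return o,ex,ey,z,up,n
def pts(p):
    o,ex,ey,z,up,n=fr(p); E=o+.055*z
    # image left in side view = +y reader
    side=[E+up*v+ey*u+n*h for u,v,h in((.022,.078,.004),(-.022,.078,.004),(.022,.03,.004),(-.022,.03,.004),(.046,0,0),(-.046,0,0))]
    sc=[o+ex*.174-ey*.065+z*.042,o+ex*.174+ey*.065+z*.042]
    sc+=[E+up*.094-ey*.046,E+up*.094+ey*.046]
    return side,sc
us=np.array([(298,189),(415,163),(322,319),(436,291),(268,418),(492,365)])/10.+[184.55,154.55]
uc=np.array([(290,462),(485,372),(183,140),(322,88)])/5.+[259.6,194.6]
def res(p,d=None):
    a,b=pts(p); r=np.r_[proj(S["side"],a)-us,(proj(S["scene"],b)-uc)*.7]
    return r.ravel()
for sub in (range(10),range(6),):
    idx=np.array([[2*i,2*i+1] for i in sub]).ravel()
    f=least_squares(lambda p:res(p)[idx],[.494,.17,1.28,.35],loss="soft_l1")
    print(np.round(f.x,4),np.degrees(f.x[2:])); print(np.round(res(f.x).reshape(-1,2),1).tolist())
    J=f.jac;print(np.sqrt(np.diag(np.linalg.inv(J.T@J)))*.7)
E
python3 fit.py
```

```text
[0.4925 0.1705 1.2622 0.3753] [72.31642196 21.50373324]
[[0.1, 0.4], [0.1, 0.5], [-0.1, 0.4], [0.1, 0.6], [0.0, -0.3], [1.7, -0.4], [-0.2, 0.5], [0.7, 0.0], [0.2, 0.0], [0.8, -0.2]]
[0.00128024 0.00154952 0.01288547 0.02642964]
[0.493  0.1723 1.279  0.367 ] [73.27903296 21.02832584]
[[-0.1, 0.2], [-0.2, 0.3], [-0.3, 0.2], [-0.1, 0.3], [-0.1, -0.4], [1.5, -0.7], [0.9, 0.7], [1.4, -0.1], [0.7, 0.2], [1.0, -0.3]]
[0.00165945 0.00314848 0.06152703 0.12137532]
```

The fit gives the reader at (0.493, 0.171), yaw about 72.8° and stage lean about 0.37 rad. The hook points along 70° and the tab is near (0.475, −0.197). I'll hover above the tab.

Request:
{"method": "arm_command", "body": {"commands": "-27 0 25 0 0 10 1; -27 5 25 0 0 10 1; 0 0 25 0 0 0 1; 0 0 20 0 0 0 1; 0 0 0 0 0 0 1; 0 0 0 0 0 0 1"}}

```text
time: 5.4
tool_pos: [0.4765, -0.1984, 0.2412]
ee_rot: [-3.139, 0.003, 1.216]
wrist_force: [0.2, -0.3, 0.5]
width: 0.0939
```

```bash
cat > look.py <<'E'
from h import *
import sys
o=robot.get_obs(); print(np.round(o["tool_pos"],4),np.round(np.degrees(o["ee_rot"]),2),np.round(o["wrist_force"],2),np.round(o["wrist_torque"],2),round(o["time"],2))
s=snapshot("wrist"); np.save("S_wrist.npy",s,allow_pickle=True)
R=Ro.from_euler("xyz",o["ee_rot"]).as_matrix()
print("tcp px",proj(s,o["tool_pos"]))
for q in ("carrier_tab","hook_lip","stage_edge"):
    for r in models.tip_of(q,s): print(q,round(r["conf"],2),np.round(np.array(r["centre"])*[512,384]))
cv2.imwrite("pics/%s.png"%sys.argv[1],cv2.resize(s["img"],(800,600),interpolation=2))
E
python3 look.py g
```

```text
[ 0.4765 -0.1984  0.2412] [-179.86    0.18   69.65] [ 0.17 -0.32  0.5 ] [ 0.01 -0.02  0.02] 5.4
tcp px [[250.47703164 217.86083212]]
carrier_tab 0.91 [310. 272.]
carrier_tab 0.71 [126. 167.]
hook_lip 0.58 [248. 147.]
stage_edge 0.44 [247.  26.]
```

View pics/g.png

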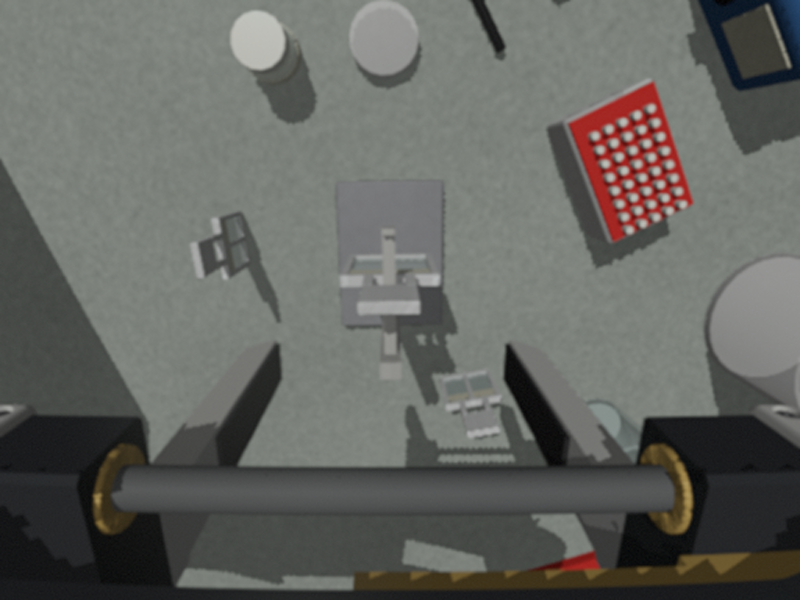

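The tab's top edge is the bright band at (389,308), square to the jaws.

```bash
python3 - <<'E'
from h import *
s=np.load("S_wrist.npy",allow_pickle=True).item(); R=Ro.from_euler("xyz",np.radians([-179.86,.18,69.65])).as_matrix(); t=np.array([.4765,-.1984,.2412])
for u in((389,308),(360,308),(420,308),(389,302),(389,314)):
    X=atz(s,(np.array(u)+.5)*.64-.5,.195); print(np.round(X,4),np.round(R.T@(X-t)*1e3,1))
E
```

```text
[ 0.4755 -0.1963  0.195 ] [ 1.8 -1.6 46.2]
[ 0.4601 -0.1906  0.195 ] [  1.8 -18.   46.2]
[ 0.4919 -0.2024  0.195 ] [ 1.8 16.  46.2]
[ 0.4767 -0.193   0.195 ] [ 5.3 -1.6 46.2]
[ 0.4742 -0.1996  0.195 ] [-1.8 -1.6 46.2]
```

Request:
{"method": "arm_command", "body": {"commands": "2 -1.5 30 0 0 0 1; 0 0 30 0 0 0 1; 0 0 20 0 0 0 1; 0 0 10 0 0 0 1; 0 0 0 0 0 0 0.3; 0 0 0 0 0 0 0; 0 0 0 0 0 0 0; 0 0 0 0 0 0 0; 0 0 0 0 0 0 0"}}

```text
time: 6.72
tool_pos: [0.4801, -0.198, 0.1571]
ee_rot: [3.128, 0.005, 1.217]
wrist_force: [0.7, -0.5, 0.4]
width: 0.0472
```

Request:
{"method": "arm_command", "body": {"commands": "0 -4 4 0.8 0 0 0.45; 0 0 0 0 0 0 0.2; 0 0 0 0 0 0 0; 0 0 0 0 0 0 0; 0 0 0 0 0 0 0"}}

```text
time: 7.35
tool_pos: [0.476, -0.1965, 0.1528]
ee_rot: [-3.139, 0.005, 1.217]
wrist_force: [1.1, 0.6, -0.8]
width: 0.0355
```

Request:
{"method": "arm_command", "body": {"commands": "0 0 0 0 0 0 0; 0 0 -5 0 0 0 0; 0 0 -5 0 0 0 0; 0 0 -5 0 0 0 0; 0 0 0 0 0 0 0; 0 0 0 0 0 0 0"}}

```text
time: 8.1
tool_pos: [0.4758, -0.1963, 0.1683]
ee_rot: [-3.138, 0.005, 1.217]
wrist_force: [0.0, -0.3, -1.5]
width: 0.0356
```

```bash
python3 look.py i
```

```text
[ 0.4758 -0.1963  0.1683] [-179.81    0.29   69.71] [ 0.04 -0.35 -1.45] [ 0.04  0.02 -0.01] 8.1
tcp px [[250.46050272 217.84512678]]
carrier_tab 0.9 [ 98. 180.]
carrier_tab 0.85 [250. 233.]
hook_lip 0.97 [248. 162.]
stage_edge 0.66 [397. 299.]
```

View pics/i.png

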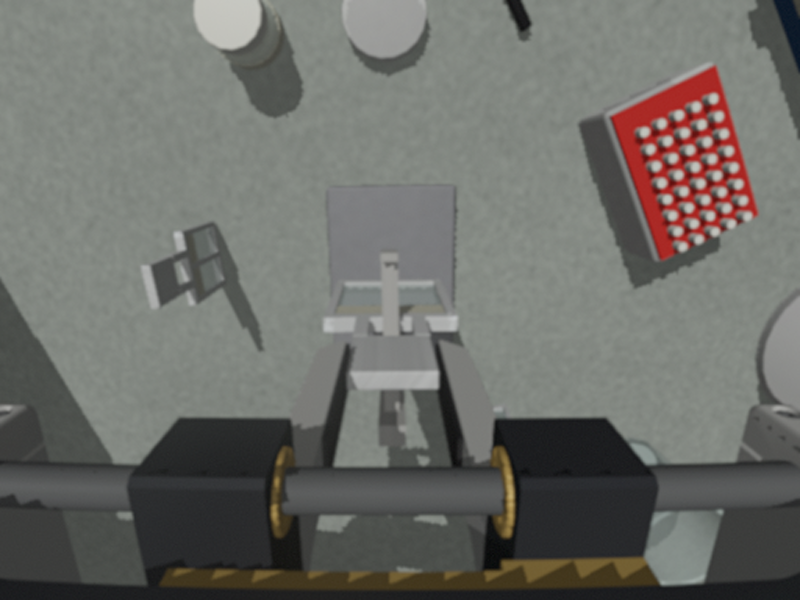

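The carrier is held, the 1.4 N reading matches its weight, and the hook bar is free inside the hole. I'll move out along the hook, then raise it.

Request:
{"method": "arm_command", "body": {"commands": "20 0 0 0 0 0 0; 25 0 0 0 0 0 0; 25 0 0 0 0 0 0; 15 0 0 0 0 0 0; 20 0 -25 0 0 0 0; 20 0 -25 0 0 0 0; 0 0 0 0 0 0 0; 0 0 0 0 0 0 0"}}

```text
time: 9.3
tool_pos: [0.5193, -0.0769, 0.2156]
ee_rot: [-3.133, 0.008, 1.214]
wrist_force: [0.2, 0.0, -2.4]
width: 0.0358
```

```bash
cat > plan.py <<'E'
from h import *
import sys
def fr(p):
    x,y,yaw,t=p; ex=np.array([np.cos(yaw),np.sin(yaw),0]); ey=np.array([-ex[1],ex[0],0]); z=np.array([0,0,1.])
    return np.array([x,y,0]),ex,ey,z,np.sin(t)*ex+np.cos(t)*z,-np.cos(t)*ex+np.sin(t)*z
g=float(sys.argv[1]); p=[float(a) for a in sys.argv[2:6]] if len(sys.argv)>5 else [.4927,.1712,np.radians(72.8),.372]
o,ex,ey,z,up,n=fr(p)
Rt=np.c_[-n,-ey,-up]; Rt[:,1]=np.cross(Rt[:,2],Rt[:,0])
T=o+.055*z+up*(.014+.1038)+n*(.004+g)
ob=robot.get_obs();R=Ro.from_euler("xyz",ob["ee_rot"]).as_matrix()
print("now",np.round(ob["tool_pos"],4),"f",np.round(ob["wrist_force"],2),"fx normal",round(float(ob["wrist_force"]@n),2),"tq",np.round(ob["wrist_torque"],2),"w",round(ob["width"],4),"t",round(ob["time"],2))
print("target",np.round(T,4),"shift tool mm",np.round(R.T@(T-ob["tool_pos"])*1e3,1),"turn deg",np.round(np.degrees(Ro.from_matrix(R.T@Rt).as_rotvec()),2))
d=ob["tool_pos"]-T; print("rel reader: n",round(d@n*1e3+g*1e3,1),"y",round(d@ey*1e3,1),"up",round(d@up*1e3,1))
E
python3 plan.py .04
```

```text
now [ 0.5193 -0.0769  0.2156] f [ 0.15  0.02 -2.42] fx normal -0.94 tq [0.09 0.05 0.02] w 0.0358 t 9.3
target [0.4932 0.1729 0.1807] shift tool mm [ 225.3 -111.3   34.1] turn deg [ -1.08 -20.88  -3.1 ]
rel reader: n 267.9 y -98.7 up -51.5
```

Request:
{"method": "arm_command", "body": {"commands": "20 -15 0 0 0 0 0; 25 -16 0 0 0 0 0; 25 -16 0 0 0 0 0; 25 -16 0 0 0 0 0; 25 -16 0 0 -4 0 0; 25 -16 0 0 -4 0 0; 20 -12 0 0 -4 -1 0; 10 0 0 0 -4 -1 0; 0 0 0 0 -3 -1 0; 0 0 0 0 0 0 0; 0 0 0 0 0 0 0"}}

```text
time: 10.68
tool_pos: [0.4738, 0.1186, 0.1928]
ee_rot: [-3.098, 0.36, 1.265]
wrist_force: [-1.2, -0.1, -1.5]
width: 0.0356
```

```bash
python3 plan.py .04; python3 - <<'E'
from h import *
S={n:snapshot(n) for n in("side","wrist","scene")}
for n in S: np.save("T_%s.npy"%n,S[n],allow_pickle=True)
a=cv2.resize(S["wrist"]["img"],(400,300)); b=cv2.resize(S["side"]["img"][130:230,175:275],(400,300),interpolation=2); c=cv2.resize(S["scene"]["img"][160:310,250:400],(400,600),interpolation=2)
cv2.imwrite("pics/j.png",np.hstack([np.vstack([a,b]),c]))
for q in("stage_edge","carrier","carrier_tab"):
  for n in S: print(q,n,[(round(r["conf"],2),np.round(np.array(r["centre"])*[512,384],1).tolist()) for r in models.tip_of(q,S[n])])
E
```

```text
now [0.4738 0.1186 0.1928] f [-1.18 -0.1  -1.49] fx normal -0.13 tq [ 0.29 -0.06  0.05] w 0.0356 t 10.68
target [0.4932 0.1729 0.1807] shift tool mm [58.2  1.8 -9.2] turn deg [-2.6  -0.67 -0.28]
rel reader: n 98.1 y 2.5 up -9.8
stage_edge side [(0.75, [223.6, 192.6])]
stage_edge wrist [(0.65, [257.8, 85.3])]
stage_edge scene [(0.75, [299.6, 234.9])]
carrier side [(0.61, [327.8, 281.5]), (0.58, [229.8, 198.6]), (0.53, [243.5, 268.4]), (0.46, [381.0, 284.1])]
carrier wrist [(0.91, [249.3, 182.0]), (0.53, [232.2, 261.1]), (0.42, [323.6, 191.4])]
carrier scene [(0.97, [288.2, 203.8]), (0.66, [257.9, 179.8]), (0.53, [186.1, 174.3]), (0.46, [292.4, 178.5])]
carrier_tab side [(0.87, [327.9, 257.0]), (0.63, [224.8, 162.2]), (0.46, [240.5, 243.9])]
carrier_tab wrist [(0.96, [250.8, 230.1]), (0.78, [222.1, 307.8])]
carrier_tab scene [(0.76, [254.6, 160.4]), (0.62, [184.3, 154.4])]
```

View pics/j.png

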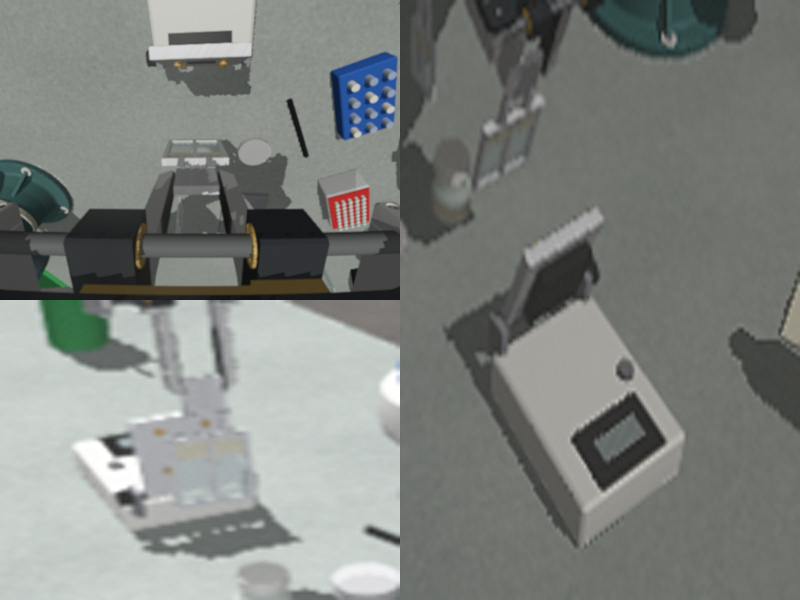

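The carrier is tilted and lined up in front of the stage. In the wrist view the stage's top edge is at (200,50) and the upper pins are at (180,64) and (222,62). I'll correct the turn and close to about a 20 mm gap.

Request:
{"method": "arm_command", "body": {"commands": "20 0 -5 -2.6 -0.7 -0.3 0; 20 1 -5 0 0 0 0; 20 1 0 0 0 0 0; 10 0 0 0 0 0 0; 0 0 0 0 0 0 0; 0 0 0 0 0 0 0"}}

```text
time: 12.02
tool_pos: [0.4982, 0.1869, 0.176]
ee_rot: [3.141, 0.374, 1.271]
wrist_force: [-0.5, -0.2, -1.4]
width: 0.0357
```

```bash
python3 plan.py .02; python3 - <<'E'
from h import *
S={n:snapshot(n) for n in("side","wrist","scene")}
for n in S: np.save("T_%s.npy"%n,S[n],allow_pickle=True)
w=cv2.resize(S["wrist"]["img"][60:260,150:350],(400,400),interpolation=2)
b=cv2.resize(S["side"]["img"][150:215,185:250],(400,200),interpolation=2); c=cv2.resize(S["scene"]["img"][190:270,270:350],(400,600),interpolation=2)
cv2.imwrite("pics/k.png",np.hstack([np.vstack([w,b]),c]))
for q in("stage_edge","carrier","carrier_tab"):
  for n in S: print(q,n,[(round(r["conf"],2),np.round(np.array(r["centre"])*[512,384],1).tolist()) for r in models.tip_of(q,S[n])])
E
```

```text
now [0.4982 0.1869 0.176 ] f [-0.54 -0.19 -1.36] fx normal -0.18 tq [ 0.25 -0.11  0.03] w 0.0357 t 12.03
target [0.4988 0.1907 0.1735] shift tool mm [ 4.5 -0.6  0.9] turn deg [0.03 0.13 0.01]
rel reader: n 24.5 y -0.6 up 0.9
stage_edge side [(0.97, [224.1, 192.0])]
stage_edge wrist []
stage_edge scene [(0.92, [298.1, 234.8])]
carrier side [(0.68, [327.9, 281.3]), (0.58, [243.6, 267.2]), (0.56, [222.1, 188.3]), (0.24, [285.7, 210.8])]
carrier wrist [(0.95, [251.1, 181.6]), (0.73, [222.3, 289.1])]
carrier scene [(0.71, [296.8, 222.2]), (0.64, [183.9, 174.7]), (0.57, [256.1, 181.4])]
carrier_tab side [(0.9, [328.2, 259.2]), (0.78, [220.5, 156.6]), (0.69, [240.6, 242.4])]
carrier_tab wrist [(0.73, [216.6, 339.1]), (0.59, [248.1, 229.5]), (0.36, [250.1, 178.2])]
carrier_tab scene [(0.72, [182.5, 149.8]), (0.64, [309.2, 197.1]), (0.56, [257.2, 161.1])]
```

View pics/k.png

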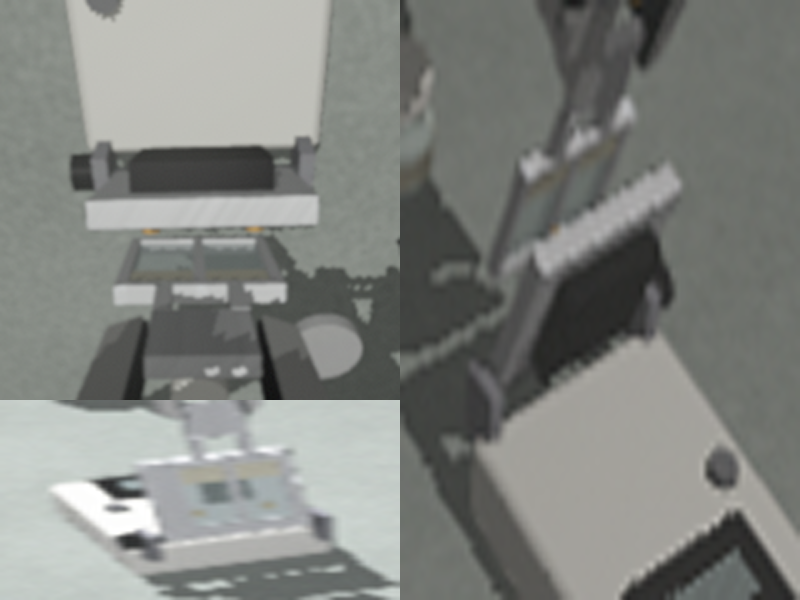

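```bash
python3 - <<'E'
from h import *
import sys; sys.argv=["",".02"]
exec(open("plan.py").read().split("ob=robot")[0])
ob=robot.get_obs();R=Ro.from_euler("xyz",ob["ee_rot"]).as_matrix(); t=ob["tool_pos"]
S={k:np.load("T_%s.npy"%k,allow_pickle=True).item() for k in("scene","side")}
def carrier(): # tool-frame box
    P=[(sx*.004,sy*.035,.1038-z) for sx in(1,-1) for sy,z in((1,0),(-1,0),(-1,.08),(1,.08))]
    return t+np.array(P)@R.T
def stage(tl):
    o,ex,ey,z,up,n=fr([.4927,.1712,np.radians(72.8),tl]); E=o+.055*z
    return np.array([E+ey*y+up*v-n*h for h in(0,.012) for y,v in((.046,0),(-.046,0),(-.046,.094),(.046,.094))])
ims=[]
for k,(x0,y0,w,h) in {"scene":(285,200,50,70),"side":(195,150,50,70)}.items():
    f=8; im=cv2.resize(S[k]["img"][y0:y0+h,x0:x0+w],None,fx=f,fy=f,interpolation=cv2.INTER_CUBIC)
    for P,c in((carrier(),(0,0,255)),(stage(.372),(0,255,0)),(stage(.45),(255,0,0))):
        q=((proj(S[k],P)-[x0,y0]+.5)*f-.5)
        for L in(q[:4],q[4:]): cv2.polylines(im,[np.int32(np.round(L*16))],True,c,1,cv2.LINE_AA,4)
    ims.append(im)
cv2.imwrite("pics/l.png",np.hstack(ims))
E
```

```text
(no output)
```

View pics/l.png

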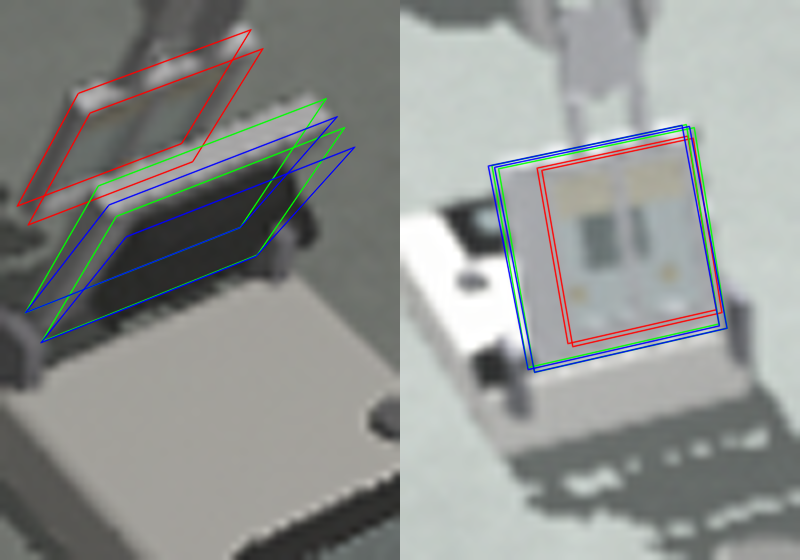

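The green model (0.372) matches the stage edge and the red one matches the carrier, so I'll approach gently and feel for contact.

Request:
{"method": "arm_command", "body": {"commands": "6 0 0 0 0 0 0; 5 -0.5 0.5 0 0 0 0; 4 0 0 0 0 0 0; 0 0 0 0 0 0 0; 0 0 0 0 0 0 0"}}

```text
time: 13.25
tool_pos: [0.5019, 0.2017, 0.1694]
ee_rot: [3.141, 0.374, 1.272]
wrist_force: [-0.1, -0.4, -0.4]
width: 0.0359
```

```bash
python3 plan.py .006
```

```text
now [0.5019 0.2017 0.1694] f [-0.06 -0.45 -0.42] fx normal 0.26 tq [ 0.29 -0.12  0.02] w 0.0359 t 13.25
target [0.5026 0.2032 0.1684] shift tool mm [1.9 0.3 0.3] turn deg [0.03 0.11 0.06]
rel reader: n 7.9 y 0.3 up 0.3
```

Request:
{"method": "arm_command", "body": {"commands": "2 0 0 0 0 0 0; 0 0 0 0 0 0 0; 0 0 0 0 0 0 0"}}

```text
time: 13.62
tool_pos: [0.5024, 0.2034, 0.1688]
ee_rot: [3.141, 0.374, 1.271]
wrist_force: [0.1, 0.4, -1.1]
width: 0.0355
```

```bash
python3 plan.py .003
```

```text
now [0.5024 0.2034 0.1688] f [ 0.14  0.38 -1.12] fx normal -0.79 tq [ 0.22 -0.05  0.02] w 0.0355 t 13.62
target [0.5034 0.2059 0.1673] shift tool mm [3.1 0.2 0.4] turn deg [0.04 0.12 0.04]
rel reader: n 6.1 y 0.2 up 0.4
```

Request:
{"method": "arm_command", "body": {"commands": "2 0 0 0 0 0 0; 0 0 0 0 0 0 0; 0 0 0 0 0 0 0"}}

```text
time: 14.0
tool_pos: [0.5029, 0.2047, 0.1683]
ee_rot: [3.141, 0.375, 1.271]
wrist_force: [0.1, -1.1, -0.1]
width: 0.0357
```

```bash
python3 plan.py .003
```

```text
now [0.5029 0.2047 0.1683] f [ 0.08 -1.06 -0.08] fx normal 0.89 tq [0.06 0.02 0.08] w 0.0357 t 14.0
target [0.5034 0.2059 0.1673] shift tool mm [1.6 0.2 0.5] turn deg [0.03 0.18 0.01]
rel reader: n 4.6 y 0.2 up 0.5
```

```bash
cat > feel.py <<'E'
from h import *
ex=np.array([np.cos(1.2706),np.sin(1.2706),0]);ey=np.array([-ex[1],ex[0],0]);z=np.array([0,0,1.]);n=-np.cos(.372)*ex+np.sin(.372)*z
F=[];M=[];P=[]
for i in range(6):
    snapshot("wrist"); o=robot.get_obs(); F.append(o["wrist_force"]);M.append(o["wrist_torque"]);P.append(o["tool_pos"])
f,m=np.mean(F,0),np.mean(M,0)
print("Fn",round(f@n,2),"Fn+weight",round(f@n+.5,2),"F",np.round(f,2),"M about ey",round(m@ey,3),"M n",round(m@n,3),"t",o["time"],"sd",np.std(np.array(F)@n).round(2))
E
python3 feel.py; python3 plan.py .003
```

```text
Fn 0.35 Fn+weight 0.85 F [-0.39 -0.64 -0.92] M about ey -0.072 M n -0.019 t 14.3 sd 0.49
now [0.5029 0.2048 0.1683] f [ 0.07 -1.17 -0.46] fx normal 0.86 tq [ 0.09  0.01 -0.  ] w 0.0354 t 14.3
target [0.5034 0.2059 0.1673] shift tool mm [1.5 0.2 0.5] turn deg [0.03 0.16 0.01]
rel reader: n 4.5 y 0.2 up 0.5
```

Request:
{"method": "arm_command", "body": {"commands": "1.5 0 0 0 0 0 0; 0 0 0 0 0 0 0"}}

```text
time: 14.55
tool_pos: [0.5032, 0.2058, 0.1679]
ee_rot: [3.141, 0.376, 1.27]
wrist_force: [-0.6, -1.2, -1.1]
width: 0.0358
```

```bash
python3 feel.py; python3 plan.py .001
```

```text
Fn 0.6 Fn+weight 1.1 F [-0.18 -0.86 -0.58] M about ey 0.077 M n -0.034 t 14.85 sd 0.3
now [0.5032 0.2058 0.1679] f [-0.66 -1.17 -0.64] fx normal 0.99 tq [-0.09  0.09 -0.01] w 0.0356 t 14.85
target [0.504  0.2077 0.1666] shift tool mm [2.3 0.2 0.5] turn deg [ 0.03  0.19 -0.01]
rel reader: n 3.3 y 0.2 up 0.5
```

Request:
{"method": "arm_command", "body": {"commands": "1.5 0 0 0 0 0 0; 0 0 0 0 0 0 0"}}

```text
time: 15.1
tool_pos: [0.5035, 0.2069, 0.1675]
ee_rot: [3.141, 0.376, 1.27]
wrist_force: [-0.7, -2.9, 0.2]
width: 0.0355
```

```bash
python3 feel.py; python3 plan.py .001
```

```text
Fn 1.97 Fn+weight 2.47 F [-0.79 -2.14 -0.42] M about ey 0.229 M n -0.039 t 15.4 sd 0.57
now [0.5036 0.2069 0.1675] f [-0.64 -2.34  0.63] fx normal 2.49 tq [-0.18  0.07  0.03] w 0.0356 t 15.4
target [0.504  0.2077 0.1666] shift tool mm [1.1 0.2 0.5] turn deg [ 0.03  0.22 -0.03]
rel reader: n 2.1 y 0.2 up 0.5
```

Request:
{"method": "arm_command", "body": {"commands": "1.2 0 0 0 0 0 0; 0 0 0 0 0 0 0"}}

```text
time: 15.65
tool_pos: [0.5038, 0.2078, 0.1671]
ee_rot: [3.141, 0.377, 1.27]
wrist_force: [-0.7, -2.6, -1.6]
width: 0.0357
```

```bash
python3 feel.py; python3 plan.py .001
```

```text
Fn 1.84 Fn+weight 2.34 F [-0.71 -1.92 -0.19] M about ey 0.395 M n -0.036 t 15.95 sd 0.62
now [0.5038 0.2078 0.1671] f [-0.72 -1.81 -0.44] fx normal 1.65 tq [-0.37  0.14 -0.04] w 0.0356 t 15.95
target [0.504  0.2077 0.1666] shift tool mm [0.1 0.2 0.5] turn deg [ 0.02  0.25 -0.04]
rel reader: n 1.1 y 0.2 up 0.5
```

Request:
{"method": "arm_command", "body": {"commands": "1.2 0 0 0 0 0 0; 0 0 0 0 0 0 0"}}

```text
time: 16.2
tool_pos: [0.504, 0.2087, 0.1667]
ee_rot: [3.141, 0.377, 1.27]
wrist_force: [-1.9, -2.7, 0.3]
width: 0.0358
```

```bash
python3 feel.py; python3 plan.py .001
```

```text
Fn 2.26 Fn+weight 2.76 F [-1.06 -2.18  0.08] M about ey 0.453 M n -0.136 t 16.5 sd 0.38
now [0.504  0.2087 0.1667] f [-1.48 -1.7  -0.33] fx normal 1.8 tq [-0.38  0.26 -0.04] w 0.0354 t 16.5
target [0.504  0.2077 0.1666] shift tool mm [-0.9  0.3  0.5] turn deg [ 0.01  0.27 -0.05]
rel reader: n 0.1 y 0.3 up 0.5
```

The moment rises steadily, but its slope drops in the last step. I'll check for pivoting in the wrist picture, where the camera is fixed to the hand, and locate the carrier edges before and after contact.

```bash
python3 - <<'E'
from h import *
a=np.load("T_wrist.npy",allow_pickle=True).item()["img"]; s=snapshot("wrist"); b=s["img"]
np.save("U_wrist.npy",s,allow_pickle=True)
c=[cv2.resize(i[150:250,190:310],(480,400),interpolation=cv2.INTER_CUBIC) for i in(a,b)]
g=[cv2.cvtColor(i,6).astype(np.float32) for i in(a,b)]
for name,(x0,x1,y0,y1) in {"topbar":(203,298,196,214),"low":(208,292,174,194),"tab":(222,282,222,245)}.items():
    t=g[0][y0:y1,x0:x1]; S=g[1][y0-8:y1+8,x0-8:x1+8]
    up=4; r=cv2.matchTemplate(cv2.resize(S,None,fx=up,fy=up,interpolation=2),cv2.resize(t,None,fx=up,fy=up,interpolation=2),cv2.TM_CCOEFF_NORMED)
    _,v,_,l=cv2.minMaxLoc(r); print(name,round(v,3),(np.array(l)/up-8).tolist())
cv2.imwrite("pics/m.png",np.vstack([cv2.resize(x,(560,290)) for x in c]))
E
```

```text
topbar 0.457 [0.0, 2.75]
low 0.052 [-8.0, -8.0]
tab 0.934 [0.25, -0.5]
```

View pics/m.png

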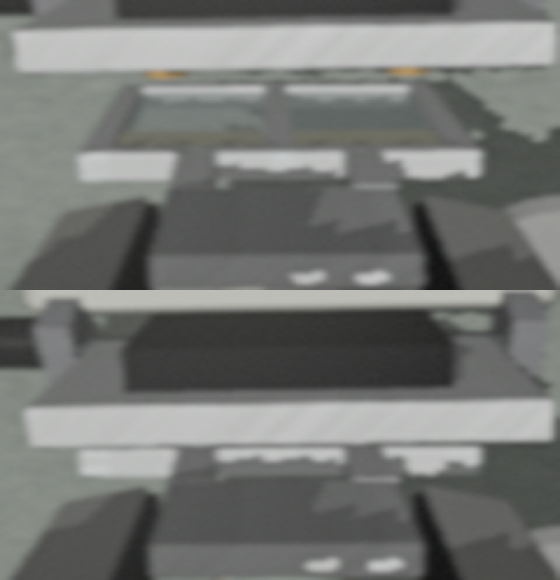

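The plate's top edge moved about 2 px away from the stage relative to the hand, so the carrier has pivoted about 0.03 rad in the fingers and its lower edge lags. That is 12 pictures viewed, so from here I'll measure the pivot numerically from the edge of the band.

```bash
cat > piv.py <<'E'
from h import *
def band(img):
    p=cv2.cvtColor(img,6)[198:224,209:225].astype(float).mean(1); p=np.interp(np.arange(0,25,.05),np.arange(26),cv2.GaussianBlur(p[:,None],(1,3),0)[:,0])
    hi=p.max(); i=p.argmax(); j=i+np.argmax(p[i:]<(hi+p[i:i+160].min())/2); return 198+j*.05
def model(s,tp,rot):
    R=Ro.from_euler("xyz",rot).as_matrix(); g=np.array([0,0,-.019])
    out=[]
    for ph in(0,.02,.04):   # +ph: lower end away from stage (tool -x)
        q=np.array([-.004,-.03,.0238])-g; q=Ro.from_rotvec([0,-ph,0]).apply(q)+g; out.append(proj(s,tp+R@q)[0][1])
    return np.array(out)
if __name__=="__main__":
    for f in("T_wrist","U_wrist"): print(f,band(np.load(f+".npy",allow_pickle=True).item()["img"]))
    s=snapshot("wrist");o=robot.get_obs(); m=model(s,o["tool_pos"],o["ee_rot"]); b=band(s["img"]); b0=band(np.load("T_wrist.npy",allow_pickle=True).item()["img"])
    print("band",b,"model",m.round(2),"pivot vs free rad",round((b-b0)/((m[2]-m[0])/.04),4), "pitch",o["ee_rot"][1])
E
python3 piv.py
```

```text
T_wrist 211.5
U_wrist 214.6
band 214.6 model [212.05 213.07 214.1 ] pivot vs free rad 0.0607 pitch 0.37667898459155125
```

Request:
{"method": "arm_command", "body": {"commands": "-1 0 0 0 1 0 0; 0 0 0 0 1 0 0; 0 0 0 0 0 0 0"}}

```text
time: 16.98
tool_pos: [0.5036, 0.2076, 0.1671]
ee_rot: [3.141, 0.34, 1.269]
wrist_force: [-1.0, -2.2, -0.3]
width: 0.0353
```

```bash
python3 feel.py; python3 plan.py .001; python3 piv.py
```

```text
Fn 2.01 Fn+weight 2.51 F [-0.77 -1.94  0.21] M about ey 0.491 M n -0.109 t 17.275 sd 0.57
now [0.5037 0.208  0.1669] f [-0.62 -2.66  0.81] fx normal 2.83 tq [-0.49  0.2  -0.04] w 0.0356 t 17.27
target [0.504  0.2077 0.1666] shift tool mm [-0.1  0.4  0.4] turn deg [-0.   -1.82 -0.03]
rel reader: n 0.9 y 0.4 up 0.4
T_wrist 211.5
U_wrist 214.6
band 202.8 model [212.   213.02 214.04] pivot vs free rad -0.1702 pitch 0.34027994609925183
```

```bash
python3 - <<'E'
from h import *
s=snapshot("wrist"); np.save("V_wrist.npy",s,allow_pickle=True)
for f in("T","U","V"):
    g=cv2.cvtColor(np.load(f+"_wrist.npy",allow_pickle=True).item()["img"],6).astype(float)
    print(f,g[196:222,209:225].mean(1).round().astype(int).tolist()); print("  right",g[196:222,276:290].mean(1).round().astype(int).tolist())
    print("  tab",g[228:250,224:240].mean(1).round().astype(int).tolist())
E
```

```text
T [111, 110, 108, 105, 105, 119, 155, 186, 193, 192, 191, 191, 191, 191, 190, 181, 159, 142, 139, 139, 140, 137, 129, 115, 99, 88]
  right [108, 107, 103, 103, 113, 142, 176, 192, 194, 191, 190, 189, 185, 176, 157, 125, 92, 79, 80, 80, 80, 82, 86, 88, 87, 85]
  tab [84, 84, 85, 85, 85, 85, 85, 84, 86, 92, 103, 109, 111, 111, 111, 110, 110, 110, 110, 108, 110, 120]
U [191, 191, 190, 191, 191, 190, 184, 166, 158, 178, 191, 191, 190, 190, 191, 192, 191, 183, 162, 143, 137, 134, 127, 114, 99, 88]
  right [191, 191, 190, 191, 190, 176, 141, 135, 169, 191, 194, 189, 182, 171, 163, 157, 143, 119, 92, 80, 79, 81, 85, 88, 86, 84]
  tab [84, 84, 84, 84, 84, 84, 84, 84, 86, 95, 106, 110, 111, 111, 111, 110, 110, 110, 109, 108, 110, 120]
V [189, 189, 189, 189, 189, 189, 185, 165, 132, 142, 175, 189, 190, 189, 189, 189, 189, 188, 180, 162, 141, 133, 128, 119, 107, 98]
  right [189, 189, 189, 189, 188, 176, 144, 114, 131, 169, 189, 193, 190, 186, 181, 171, 155, 140, 120, 94, 79, 81, 85, 88, 87, 84]
  tab [83, 82, 83, 83, 83, 83, 83, 82, 84, 94, 104, 109, 110, 109, 109, 109, 108, 108, 108, 107, 108, 117]
```

Before and after comparison:
- The tab's top edge stayed put while the plate band moved 3.1 px. That means the carrier pivots about the tab top by about 0.03 rad.
- With the tool now at 0.340, the carrier lies at about 0.372, flush with the stage and pressed in about 2.8 mm.

I'll add a bit more push and tilt.

Request:
{"method": "arm_command", "body": {"commands": "1 0 0 0 0.8 0 0; 0.6 0 0 0 0.4 0 0; 0 0 0 0 0 0 0; 0 0 0 0 0 0 0"}}

```text
time: 17.88
tool_pos: [0.504, 0.2096, 0.1663]
ee_rot: [-3.141, 0.318, 1.27]
wrist_force: [-0.8, -1.8, 1.7]
width: 0.0353
```

```bash
cat > piv.py <<'E'
from h import *
def edge(p,r0,lev,fall):
    p=np.asarray(p,float); 
    for i in range(len(p)-1):
        if (fall and p[i]>=lev>p[i+1]) or (not fall and p[i]<lev<=p[i+1]): last=r0+i+(p[i]-lev)/(p[i]-p[i+1]); 
    return last
def meas(img):
    g=cv2.cvtColor(img,6).astype(float)
    return edge(g[206:222,209:225].mean(1),206,165,True),edge(g[206:222,276:290].mean(1),206,110,True),edge(g[230:246,224:240].mean(1),230,98,False)
t=np.array(meas(np.load("T_wrist.npy",allow_pickle=True).item()["img"]))
o=robot.get_obs()
for k in range(2):
    s=snapshot("wrist"); m=np.array(meas(s["img"])); print((m-t).round(2),end=" ")
d=m-t; b=(d[0]+d[1])/2
# px shifts: top at tool z -.042, plate band z .0238, tool x -.004
R=Ro.from_euler("xyz",o["ee_rot"]).as_matrix(); f=lambda z,dx:proj(s,o["tool_pos"]+R@np.array([-.004+dx,-.03,z]))[0][1]
xb=-b/((f(.0238,0)-f(.0238,.001))); xt=-d[2]/((f(-.042,0)-f(-.042,.001))); 
rot=(xt-xb)/65.8; pitch=o["ee_rot"][1]; car=pitch+rot
ex=np.array([np.cos(1.2706),np.sin(1.2706),0]);T=.372;n=np.array([-np.cos(T)*ex[0],-np.cos(T)*ex[1],np.sin(T)]);up=np.sin(T)*ex+[0,0,np.cos(T)]
E=np.array([.4927,.1712,.055]); top=o["tool_pos"]+R@np.array([xt*1e-3,0,-.042]); nt=(top-E)@n*1e3-4
print("\nshift mm top,band",round(xt,2),round(xb,2),"rot",round(rot,4),"carrier tilt",round(car,4),"n top",round(nt,2))
print("compress upper",round(5-(nt+(car-T)*82),2),"lower",round(5-(nt+(car-T)*130),2))
E
python3 feel.py; python3 plan.py .001; python3 piv.py
```

```text
Fn 2.17 Fn+weight 2.67 F [-1.14 -1.93  0.4 ] M about ey 0.534 M n -0.161 t 18.175 sd 0.35
now [0.504  0.2096 0.1662] f [-0.88 -2.39 -0.06] fx normal 2.35 tq [-0.51  0.33 -0.11] w 0.0359 t 18.18
target [0.504  0.2077 0.1666] shift tool mm [-1.9  0.6  0.3] turn deg [-0.03 -3.07 -0.01]
rel reader: n -0.9 y 0.6 up 0.4
[ 5.39  5.85 -0.12] [ 5.38  5.86 -0.12] 
shift mm top,band 0.08 -4.88 rot 0.0754 carrier tilt 0.3937 n top 1.29
compress upper 1.92 lower 0.88
```

The carrier slips in the fingers at about 2.5 N, so the friction moment is what limits it. Sliding the carrier about 10 mm down the slope brings the pins closer to the grip and cuts the lever. I'll back off, shift down, let the lower edge lead, and take a good free baseline.

Request:
{"method": "arm_command", "body": {"commands": "-5 0 0 0 0 0 0; -4 0 0 0 1 0 0; 0 0 4 0 1 0 0; 0 0 4 0 0 0 0; 0 0 2 0 0 0 0; 0 0 0 0 0 0 0; 0 0 0 0 0 0 0"}}

```text
time: 19.15
tool_pos: [0.5014, 0.1997, 0.1583]
ee_rot: [3.141, 0.276, 1.272]
wrist_force: [0.1, -0.1, -1.1]
width: 0.0353
```

```bash
sed -i 's/range(6)/range(int(__import__("sys").argv[1]))/; s/"Fn+weight",round(f@n+.5,2),//' feel.py
python3 feel.py 25; python3 plan.py .01; python3 piv.py
```

```text
Fn 0.04 F [-0.04 -0.55 -1.27] M about ey -0.048 M n 0.009 t 20.4 sd 0.62
now [0.5014 0.1996 0.1583] f [-0.12 -2.23 -0.66] fx normal 1.78 tq [ 0.07 -0.   -0.  ] w 0.0355 t 20.4
target [0.5015 0.1996 0.1698] shift tool mm [ -3.1   0.1 -11.1] turn deg [ 0.06 -5.5   0.05]
rel reader: n 5.8 y 0.1 up -10.7
[3.85 4.53 0.23] [3.94 4.53 0.23] 
shift mm top,band -0.15 -3.68 rot 0.0536 carrier tilt 0.3296 n top 10.02
compress upper -1.55 lower 0.48
```

Request:
{"method": "arm_command", "body": {"commands": "2 0 0 0 0 0 0; 1.5 0 0 0 0 0 0; 0 0 0 0 0 0 0; 0 0 0 0 0 0 0"}}

```text
time: 21.0
tool_pos: [0.5021, 0.2021, 0.1576]
ee_rot: [3.141, 0.278, 1.271]
wrist_force: [-0.7, -2.2, -0.3]
width: 0.0358
```

```bash
python3 feel.py 16;python3 piv.py; python3 - <<'E'
from h import *
s=snapshot("wrist"); g=cv2.cvtColor(s["img"],6).astype(float); print(g[192:222,209:225].mean(1).round().astype(int).tolist())
E
```

```text
Fn 1.19 F [-0.4  -1.58 -0.89] M about ey 0.275 M n 0.006 t 21.8 sd 0.46
[4.67 5.19 0.05] [4.66 5.19 0.08] 
shift mm top,band -0.05 -4.28 rot 0.0642 carrier tilt 0.3424 n top 7.04
compress upper 0.39 lower 1.81
[179, 189, 189, 188, 188, 188, 188, 187, 187, 187, 187, 187, 184, 168, 139, 150, 179, 187, 185, 184, 184, 184, 185, 184, 175, 152, 130, 118, 109, 101]
```

Request:
{"method": "arm_command", "body": {"commands": "1.5 0 0 0 0 0 0; 1 0 0 0 0 0 0; 0 0 0 0 0 0 0; 0 0 0 0 0 0 0"}}

```text
time: 22.45
tool_pos: [0.5026, 0.2038, 0.1569]
ee_rot: [3.141, 0.28, 1.27]
wrist_force: [-1.1, -1.9, -0.4]
width: 0.0354
```

```bash
python3 feel.py 16;python3 piv.py; python3 plan.py 0.001
```

```text
Fn 2.1 F [-0.84 -2.32 -0.53] M about ey 0.545 M n -0.011 t 23.25 sd 0.5
[5.45 5.66 0.07] [5.46 5.66 0.07] 
shift mm top,band -0.05 -4.83 rot 0.0727 carrier tilt 0.3527 n top 5.1
compress upper 1.48 lower 2.4
now [0.5026 0.2039 0.1569] f [-1.52 -2.39 -0.52] fx normal 2.36 tq [-0.52  0.21 -0.  ] w 0.0354 t 23.35
target [0.504  0.2077 0.1666] shift tool mm [  1.1   0.2 -10.4] turn deg [ 0.03 -5.27 -0.02]
rel reader: n 1.2 y 0.2 up -10.4
```

Request:
{"method": "arm_command", "body": {"commands": "1.2 0 0 0 0 0 0; 0.8 0 0 0 0 0 0; 0 0 0 0 0 0 0; 0 0 0 0 0 0 0"}}

```text
time: 23.85
tool_pos: [0.5031, 0.2057, 0.1563]
ee_rot: [3.141, 0.281, 1.27]
wrist_force: [-0.9, -2.9, -0.0]
width: 0.0354
```

```bash
python3 feel.py 16;python3 piv.py; python3 plan.py 0.001|tail -1
```

```text
Fn 2.43 F [-0.88 -2.63 -0.42] M about ey 0.596 M n -0.083 t 24.65 sd 0.32
[ 6.36  7.02 -0.04] [ 6.32  7.02 -0.05] 
shift mm top,band 0.03 -5.79 rot 0.0885 carrier tilt 0.3691 n top 3.08
compress upper 2.16 lower 2.3
rel reader: n -0.7 y 0.3 up -10.3
```

The force balance (Fn 2.4 plus 0.5 for the weight component) gives about 2.9 N, or about 2.9 mm average press. To check the upper and lower split, I'll measure the dark gap between the stage's top front edge and the carrier plate in the wrist picture.

```bash
cat > gap.py <<'E'
from h import *
T=.372; ex=np.array([np.cos(1.2706),np.sin(1.2706),0]);ey=np.array([-ex[1],ex[0],0]);n=-np.cos(T)*ex+np.array([0,0,np.sin(T)]);up=np.sin(T)*ex+np.array([0,0,np.cos(T)]);E=np.array([.4927,.1712,.055])
def gap(s,v0,lab):
    g=cv2.cvtColor(s["img"],6).astype(float)
    for nm,(a,b),y in(("L",(209,225),.026),("R",(276,290),-.026)):
        p=g[194:214,a:b].mean(1); i=4+int(p[4:17].argmin()); ref=(p[max(0,i-6):i-2].max()+p[i+3:i+6].max())/2
        w=np.clip(ref-p[i-3:i+4],0,None).sum()/(ref-100)
        r=lambda v,h:proj(s,E+up*v+n*h+ey*y)[0][1]
        rows=r(.094,0); hs=np.arange(-2,8,.5)*1e-3; d=np.array([r(v0+.08,h)-rows for h in hs])
        print(lab,nm,"width px",round(w,2),"row",194+i,"-> n at plate top mm",round(np.interp(w,d,hs*1e3),2),"(v",round((v0+.08)*1e3,1),") pred stage row",round(rows,1))
s=snapshot("wrist"); np.save("X_wrist.npy",s,allow_pickle=True); gap(s,.0037,"now")
for f in("T","U","V"): gap(np.load(f+"_wrist.npy",allow_pickle=True).item(),.0144,f)
print(cv2.cvtColor(s["img"],6)[194:222,209:225].mean(1).round().astype(int).tolist())
print(cv2.cvtColor(s["img"],6)[194:222,276:290].mean(1).round().astype(int).tolist())
E
python3 gap.py; python3 feel.py 10
```

```text
now L width px 0.36 row 210 -> n at plate top mm 2.94 (v 83.7 ) pred stage row 209.2
now R width px 0.37 row 209 -> n at plate top mm 2.95 (v 83.7 ) pred stage row 209.1
T L width px 4.15 row 200 -> n at plate top mm 3.28 (v 94.4 ) pred stage row 172.8
T R width px 4.5 row 199 -> n at plate top mm 3.57 (v 94.4 ) pred stage row 172.8
U L width px 0.87 row 204 -> n at plate top mm 0.61 (v 94.4 ) pred stage row 202.3
U R width px 1.66 row 203 -> n at plate top mm 1.29 (v 94.4 ) pred stage row 202.3
V L width px 1.67 row 204 -> n at plate top mm 1.29 (v 94.4 ) pred stage row 202.4
V R width px 2.5 row 203 -> n at plate top mm 2.0 (v 94.4 ) pred stage row 202.4
[108, 131, 164, 184, 189, 189, 188, 188, 188, 188, 187, 187, 187, 187, 186, 182, 176, 177, 184, 187, 187, 187, 186, 182, 167, 139, 112, 100]
[146, 179, 190, 190, 189, 188, 188, 187, 187, 187, 187, 186, 187, 185, 177, 172, 182, 188, 187, 186, 184, 178, 166, 148, 122, 97, 88, 86]
Fn 2.47 F [-0.82 -2.6  -0.18] M about ey 0.602 M n -0.092 t 25.3 sd 0.33
```

The stage edge shows within 0.3 px of where the model predicts. The gap puts the upper press at only about 2.1–2.4 mm, so the upper pins need more. I'll push a little further.

Request:
{"method": "arm_command", "body": {"commands": "1 0 0 0 0.3 0 0; 0.6 0 0 0 0.3 0 0; 0 0 0 0 0 0 0; 0 0 0 0 0 0 0"}}

```text
time: 25.8
tool_pos: [0.5034, 0.207, 0.1559]
ee_rot: [3.142, 0.27, 1.27]
wrist_force: [-0.8, -3.2, -1.0]
width: 0.0357
```

```bash
python3 feel.py 16;python3 piv.py; python3 gap.py | grep now; python3 plan.py 0.001|tail -1
```

```text
Fn 2.52 F [-0.96 -2.6  -0.16] M about ey 0.652 M n -0.091 t 26.6 sd 0.59
[ 6.65  7.65 -0.34] [ 6.69  7.64 -0.36] 
shift mm top,band 0.24 -6.22 rot 0.0982 carrier tilt 0.368 n top 1.85
compress upper 3.48 lower 3.67
now L width px 2.07 row 198 -> n at plate top mm 4.33 (v 83.7 ) pred stage row 211.1
now R width px 0.44 row 210 -> n at plate top mm 2.96 (v 83.7 ) pred stage row 211.1
rel reader: n -2.2 y 0.4 up -10.2
```

```bash
python3 - <<'E'
from h import *
exec(open("gap.py").read().split("def gap")[0])
for f in("X","now"):
    s=np.load("X_wrist.npy",allow_pickle=True).item() if f=="X0" else snapshot("wrist")
    g=cv2.cvtColor(s["img"],6).astype(float)
    if f=="now":
        for a,b in((209,225),(276,290)): print(g[196:222,a:b].mean(1).round().astype(int).tolist())
        for h in(1,1.5,2,2.5,3,4): print(h,[round(proj(s,E+up*v+n*k*1e-3+ey*.026)[0][1],2) for v,k in((.094,0),(.0837,h),(.0837,h+8))])
E
python3 feel.py 20
```

```text
[109, 132, 165, 185, 190, 189, 189, 188, 188, 188, 188, 188, 187, 187, 186, 182, 175, 176, 183, 186, 186, 182, 172, 153, 129, 108]
[146, 179, 190, 190, 189, 189, 188, 188, 187, 187, 187, 187, 187, 185, 177, 172, 183, 188, 185, 178, 164, 146, 128, 112, 98, 88]
1 [np.float64(211.14), np.float64(209.24), np.float64(218.72)]
1.5 [np.float64(211.14), np.float64(209.84), np.float64(219.31)]
2 [np.float64(211.14), np.float64(210.43), np.float64(219.9)]
2.5 [np.float64(211.14), np.float64(211.03), np.float64(220.49)]
3 [np.float64(211.14), np.float64(211.62), np.float64(221.07)]
4 [np.float64(211.14), np.float64(212.81), np.float64(222.25)]
Fn 2.64 F [-0.77 -2.79 -0.15] M about ey 0.627 M n -0.108 t 27.85 sd 0.56
```

Summary so far:
- The force-and-model offsets agree (about +0.65 mm) over four states, so the tilt estimate holds.
- The last push mostly loaded the upper pins.

I'll rebalance by retreating slightly while tilting the lower edge in.

Request:
{"method": "arm_command", "body": {"commands": "-0.6 0 0 0 0.6 0 0; -0.5 0 0 0 0.6 0 0; 0 0 0 0 0 0 0; 0 0 0 0 0 0 0"}}

```text
time: 28.35
tool_pos: [0.5031, 0.2059, 0.1564]
ee_rot: [3.141, 0.247, 1.27]
wrist_force: [-1.6, -2.8, -0.4]
width: 0.0359
```

```bash
python3 feel.py 20;python3 piv.py;  python3 plan.py 0.001|tail -1; python3 - <<'E'
from h import *
s=snapshot("wrist");g=cv2.cvtColor(s["img"],6).astype(float)
for a,b in((209,225),(276,290)): print(g[204:224,a:b].mean(1).round().astype(int).tolist())
E
```

```text
rel reader: n -0.9 y 0.4 up -10.2Traceback (most recent call last):
  File "feel.py", line 5, in <module>
    snapshot("wrist"); o=robot.get_obs(); F.append(o["wrist_force"]);M.append(o["wrist_torque"]);P.append(o["tool_pos"])
    ~~~~~~~~^^^^^^^^^
ValueError: 200 camera calls are used up
Traceback (most recent call last):
  File "piv.py", line 13, in <module>
    s=snapshot("wrist"); m=np.array(meas(s["img"])); print((m-t).round(2),end=" ")
ValueError: 200 camera calls are used up
Traceback (most recent call last):
ValueError: 200 camera calls are used up
```

Camera calls are used up, so only force and torque readings remain. A slow unload will show each pin pair's compression, as kinks in the torque-against-retreat curve. Then I'll reload.

```bash
cat > ob.py <<'E'
from bench import robot
import numpy as np
o=robot.get_obs();ex=np.array([np.cos(1.2706),np.sin(1.2706),0]);ey=np.array([-ex[1],ex[0],0]);n=-np.cos(.372)*ex+np.array([0,0,np.sin(.372)])
d=o["tool_pos"]-np.array([.504,.2077,.1666]); print(round(o["time"],2),"n",round(1+d@n*1e3,2),"Fn",round(o["wrist_force"]@n,2),"M",round(o["wrist_torque"]@ey,3),"pitch",round(o["ee_rot"][1],4))
E
python3 ob.py
```

```text
28.4 n -0.86 Fn 2.7 M 0.596 pitch 0.2473
```

Request:
{"method": "arm_command", "body": {"commands": "0 0 0 0 0 0 0"}}

```text
time: 28.52
tool_pos: [0.5031, 0.2059, 0.1563]
ee_rot: [3.141, 0.247, 1.27]
wrist_force: [-0.9, -2.9, -0.2]
width: 0.0355
```

```bash
python3 ob.py
```

```text
28.52 n -0.9 Fn 2.76 M 0.603 pitch 0.2473
```

Request:
{"method": "arm_command", "body": {"commands": "0 0 0 0 0 0 0"}}

```text
time: 28.65
tool_pos: [0.5031, 0.206, 0.1563]
ee_rot: [3.141, 0.247, 1.27]
wrist_force: [-0.8, -2.9, 0.7]
width: 0.0357
```

```bash
python3 ob.py
```

```text
28.65 n -0.98 Fn 3.04 M 0.639 pitch 0.2473
```

Request:
{"method": "arm_command", "body": {"commands": "-0.8 0 0 0 0 0 0; 0 0 0 0 0 0 0"}}

```text
time: 28.9
tool_pos: [0.5029, 0.2055, 0.1565]
ee_rot: [3.141, 0.247, 1.27]
wrist_force: [-1.2, -2.7, 0.0]
width: 0.0352
```

```bash
python3 ob.py
```

```text
28.9 n -0.41 Fn 2.71 M 0.538 pitch 0.2469
```

Request:
{"method": "arm_command", "body": {"commands": "-0.8 0 0 0 0 0 0; 0 0 0 0 0 0 0"}}

```text
time: 29.15
tool_pos: [0.5028, 0.205, 0.1567]
ee_rot: [3.141, 0.246, 1.271]
wrist_force: [-0.8, -1.9, -0.5]
width: 0.0354
```

```bash
python3 ob.py
```

```text
29.15 n 0.12 Fn 1.71 M 0.458 pitch 0.2461
```

Request:
{"method": "arm_command", "body": {"commands": "-0.8 0 0 0 0 0 0; 0 0 0 0 0 0 0"}}

```text
time: 29.4
tool_pos: [0.5026, 0.2045, 0.1569]
ee_rot: [3.141, 0.245, 1.271]
wrist_force: [-0.8, -1.8, -1.2]
width: 0.0357
```

```bash
python3 ob.py
```

```text
29.4 n 0.67 Fn 1.4 M 0.446 pitch 0.2454
```

Request:
{"method": "arm_command", "body": {"commands": "-0.8 0 0 0 0 0 0; 0 0 0 0 0 0 0"}}

```text
time: 29.65
tool_pos: [0.5025, 0.204, 0.1571]
ee_rot: [3.141, 0.245, 1.271]
wrist_force: [-0.9, -1.8, -0.6]
width: 0.0358
```

```bash
python3 ob.py
```

```text
29.65 n 1.23 Fn 1.66 M 0.316 pitch 0.2447
```

Request:
{"method": "arm_command", "body": {"commands": "-0.8 0 0 0 0 0 0; 0 0 0 0 0 0 0"}}

```text
time: 29.9
tool_pos: [0.5023, 0.2036, 0.1572]
ee_rot: [3.141, 0.244, 1.271]
wrist_force: [-1.2, -1.1, 0.3]
width: 0.0357
```

```bash
python3 ob.py
```

```text
29.9 n 1.72 Fn 1.41 M 0.229 pitch 0.244
```

Request:
{"method": "arm_command", "body": {"commands": "-0.8 0 0 0 0 0 0; 0 0 0 0 0 0 0"}}

```text
time: 30.15
tool_pos: [0.5022, 0.2031, 0.1574]
ee_rot: [3.141, 0.243, 1.271]
wrist_force: [0.1, -1.2, -0.4]
width: 0.0356
```

```bash
python3 ob.py
```

```text
30.15 n 2.28 Fn 0.89 M 0.195 pitch 0.2433
```

Request:
{"method": "arm_command", "body": {"commands": "-1.6 0 0 0 0 0 0; 0 0 0 0 0 0 0"}}

```text
time: 30.4
tool_pos: [0.5019, 0.2019, 0.1577]
ee_rot: [3.141, 0.242, 1.272]
wrist_force: [-0.3, -0.4, -1.3]
width: 0.0356
```

```bash
python3 ob.py
```

```text
30.4 n 3.46 Fn -0.06 M 0.051 pitch 0.2423
```

Request:
{"method": "arm_command", "body": {"commands": "-1.6 0 0 0 0 0 0; 0 0 0 0 0 0 0"}}

```text
time: 30.65
tool_pos: [0.5016, 0.2007, 0.158]
ee_rot: [3.141, 0.241, 1.272]
wrist_force: [-0.9, 0.4, -1.4]
width: 0.0356
```

```bash
python3 ob.py
```

```text
30.65 n 4.73 Fn -0.66 M -0.115 pitch 0.2413
```

Request:
{"method": "arm_command", "body": {"commands": "-1.6 0 0 0 0 0 0; 0 0 0 0 0 0 0"}}

```text
time: 30.9
tool_pos: [0.5013, 0.1995, 0.1583]
ee_rot: [3.141, 0.24, 1.272]
wrist_force: [-0.7, 0.8, -0.8]
width: 0.0357
```

```bash
python3 ob.py
```

```text
30.9 n 6.07 Fn -0.84 M -0.196 pitch 0.2404
```

Request:
{"method": "arm_command", "body": {"commands": "-1.6 0 0 0 0 0 0; 0 0 0 0 0 0 0"}}

```text
time: 31.15
tool_pos: [0.5009, 0.198, 0.1587]
ee_rot: [3.14, 0.24, 1.272]
wrist_force: [-0.9, -0.6, -0.8]
width: 0.0352
```

```bash
python3 ob.py
```

```text
31.15 n 7.6 Fn 0.47 M -0.197 pitch 0.24
```

Request:
{"method": "arm_command", "body": {"commands": "-1.6 0 0 0 0 0 0; 0 0 0 0 0 0 0"}}

```text
time: 31.4
tool_pos: [0.5004, 0.1965, 0.1591]
ee_rot: [3.14, 0.24, 1.272]
wrist_force: [0.3, -0.1, -1.3]
width: 0.0353
```

```bash
python3 ob.py
```

```text
31.4 n 9.27 Fn -0.44 M -0.201 pitch 0.2399
```

Request:
{"method": "arm_command", "body": {"commands": "0 0 0 0 0 0 0; 0 0 0 0 0 0 0"}}

```text
time: 31.65
tool_pos: [0.5004, 0.1965, 0.1591]
ee_rot: [3.141, 0.24, 1.272]
wrist_force: [1.1, -0.2, -1.4]
width: 0.0355
```

```bash
python3 ob.py
```

```text
31.65 n 9.25 Fn -0.62 M -0.177 pitch 0.2399
```

The torque curve is smooth, with free contact starting at n≈5.4. It matches a grip-compliance model in which the upper pins are at about 2.9 mm and the lower at about 3.2 mm, for a total of about 3.2 N. I'll reload along the same line, slightly deeper.

Request:
{"method": "arm_command", "body": {"commands": "3 0 0 0 0 0 0; 2 0 0 0 0 0 0; 1.5 0 0 0 0 0 0; 1.5 0 0 0 0 0 0; 1.5 0 0 0 0 0 0; 1 0 0 0 0 0 0; 0 0 0 0 0 0 0; 0 0 0 0 0 0 0"}}

```text
time: 32.65
tool_pos: [0.5029, 0.2046, 0.1566]
ee_rot: [3.141, 0.246, 1.271]
wrist_force: [-0.4, -1.9, -0.4]
width: 0.0353
```

```bash
python3 ob.py; python3 plan.py .001|tail -1
```

```text
32.65 n 0.43 Fn 1.68 M 0.427 pitch 0.2456
rel reader: n 0.4 y 0.2 up -10.4
```

Request:
{"method": "arm_command", "body": {"commands": "1 0 0 0 0 0 0; 0.8 0 0 0 0 0 0; 0.5 0 0 0 0 0 0; 0 0 0 0 0 0 0"}}

```text
time: 33.15
tool_pos: [0.5033, 0.206, 0.1562]
ee_rot: [3.141, 0.247, 1.27]
wrist_force: [-0.5, -2.4, -0.8]
width: 0.0357
```

```bash
python3 ob.py; python3 plan.py .001|tail -1
```

```text
33.15 n -1.09 Fn 2.01 M 0.705 pitch 0.2475
rel reader: n -1.1 y 0.2 up -10.3
```

Request:
{"method": "arm_command", "body": {"commands": "0 0 0 0 0 0 0"}}

```text
time: 33.28
tool_pos: [0.5033, 0.206, 0.1561]
ee_rot: [3.141, 0.248, 1.27]
wrist_force: [-1.1, -3.0, -0.3]
width: 0.0355
```

```bash
python3 ob.py
```

```text
33.27 n -1.05 Fn 2.89 M 0.636 pitch 0.2476
```

Request:
{"method": "arm_command", "body": {"commands": "0.7 0 0 0 0.2 0 0; 0 0 0 0 0 0 0; 0 0 0 0 0 0 0"}}

```text
time: 33.65
tool_pos: [0.5034, 0.2066, 0.1559]
ee_rot: [3.141, 0.244, 1.27]
wrist_force: [0.4, -2.4, -0.7]
width: 0.0356
```

```bash
python3 ob.py; python3 plan.py .001|tail -1
```

```text
33.65 n -1.77 Fn 1.79 M 0.631 pitch 0.2438
rel reader: n -1.8 y 0.3 up -10.3
```

Request:
{"method": "arm_command", "body": {"commands": "0 0 0 0 0 0 0"}}

```text
time: 33.78
tool_pos: [0.5034, 0.2066, 0.1559]
ee_rot: [3.141, 0.244, 1.27]
wrist_force: [-1.2, -2.2, -1.0]
width: 0.0355
```

```bash
python3 ob.py
```

```text
33.77 n -1.75 Fn 1.97 M 0.594 pitch 0.2438
```

Request:
{"method": "arm_command", "body": {"commands": "0 0 0 0 0 0 0"}}

```text
time: 33.9
tool_pos: [0.5034, 0.2066, 0.1559]
ee_rot: [3.141, 0.244, 1.27]
wrist_force: [-1.5, -2.4, -0.2]
width: 0.0356
```

```bash
python3 ob.py
```

```text
33.9 n -1.77 Fn 2.53 M 0.701 pitch 0.2438
```

```bash
python3 -c "
from bench import robot
print(robot.close_job()); o=robot.get_obs(); print(o['time'],o['wrist_force'],o['width'])"
```

```text
the job is handed in; nothing more can be done
None
the job is handed in; nothing more can be done
```

I handed the job in at about 34 s, with the carrier still gripped and pressed on the stage. I estimate all four contacts are past 2.4 mm, but I couldn't confirm that directly.

**What I did:** I took the large carrier by its tab, lifted it about 15 mm, drew it off the hook and tilted it to match the stage. The pictures put the stage lean at about 0.37 rad. It never came near the bench, and I saw no sign of touching anything else.

**Last checks:**
- **Grip:** the fingers read 35.6 mm, which fits the 36 mm tab.
- **Push:** the wrist force suggests about 3 N on the stage in total. From that and the unload/reload curve, I estimate the upper contacts at about 3.4 mm and the lower at about 2.9 mm.

**What went less well:**
- **Pivoting:** the carrier slipped in the fingers by about 0.1 rad at roughly 2.5–3 N. I set it 10 mm lower on the slope than the 14 mm described to shorten the lever, and let its lower edge lead. More push only moved load from the lower contacts to the upper ones.
- **Disagreement:** the edge and gap readings in the wrist pictures differed by up to 1.5 mm on the split between upper and lower contacts. I relied on the force and torque readings.
- **No final look:** the 200 camera calls ran out before the last adjustments, so these were made by force and torque alone. The margin over 2.4 mm is modest, roughly 0.5 mm.

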